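# Scoop dry desiccant capsules into the spares tin and shut it

## Robot

A 7-joint arm with a two-finger parallel gripper is mounted at the origin on a cart in front of the work surface, level with it; the furniture and walls round the work are solid. World frame = base frame: x ahead of the robot, y to its left, z up, the work surface at z = 0. Lengths are in mm, angles in rad, forces in N, time in s.
With the tool pointing down it reaches from about 350 to 900 mm from the base axis. Payload 8.1 kg.
Tool frame: the origin (TCP) lies midway between the tips of the shut fingers; the grasp point (between the pads) lies behind it (ctrl.hold_point_z is the z of the grasp point in the tool frame, in mm); z points along the fingers, y is the line along which they close (so a half turn about z gives the same grasp; the last joint's range is limited). The gripper opens to 85 mm and grips with 20 to 120 N. Pads are 22 mm wide; open, the fingers measure 114 mm over their backs; the gripper's body (76 mm by 85 mm) begins 54 mm behind the grasp point. The pads swing forward as they close: fully open they stand 13 mm farther back than shut.
Start: joints at [-1.419, 0.434, 0.025, 1.573, -0.012, 1.134, -0.075], TCP at [157.559, 604.828, 231.323] pointing down, gripper open.
Joint ranges: [-2.62, 2.62], [-0.44, 2.09], [-1.27, 1.32], [0.08, 2.57], [-1.32, 4.46], [0.12, 2], [-2.74, 2.74]. Speed limits (rad/s): [2.22, 2.22, 3.01, 3.01, 3.14, 3.14, 3.14].

## Interface

Orientations are given as a unit quaternion [w, x, y, z].
In Python, from plant import ctrl, cams gives the robot as it stands.
- The arm moves only by the shell command python3 -m inch 'ROWS' [OPENING]. ROWS is JSON, a list of rows, each an object with "offset": the shift along the tool's x, y, z in mm, a list of three; "spin": the turn about the tool's z in rad. A call has 1 to 12 rows; each row is the pose to reach, as a shift and turn from the pose commanded when the call began, along the tool's axes at that moment; what a row does not reach only later rows make up. A row lasts 1/10 s, in which the tool goes at most 50 mm and 8.59 degrees, less where a joint would pass 70% of its speed; a pose out of reach is approached as far as the arm can. A call with a gripper value outside its range is refused whole. OPENING is the opening, from 0 (shut) to 1 (fully open), set as the call begins (- or left out, the last holds). The fingers move at their own pace and stop on an object; the grip force is fixed at half the most. Time passes only in rows, so rows that repeat a pose let the fingers close. It gives the time, the measured TCP pose, the force, the opening and the grip force at its end, in the units of the state.
- ctrl.state(): the state, without advancing time (a new reading comes with each control period).
- cams.camera(name): name is "side" or "top"; returns a dict with "frame" (400x640x3 uint8, red, green, blue), "range_z" (400x640 float32, mm along the optical axis (not along the pixel's ray), 0 where there is no reading), "fx", "fy", "cx", "cy" (pixels), "k1" (the pictures are not rectified: a ray, as slopes to the right and down, at radius r is drawn at 1 + k1 r^2 times it, then the intrinsics apply), "origin" and "orientation" of the camera in the world. Camera axes: x right, y down, z forward; pixel columns grow to the right and rows downward; lengths in mm; the calibration is good to about 2 mm. A picture is of the moment at which its call begins.
- ctrl.hand_in(): hands the job in; it is judged then, once.
The state is a dict: "t": time; "joint_pos": joint angles; "joint_vel": joint speeds; "tau": joint torques, N m; "tool_pos": TCP position; "tool_rot": TCP orientation; "force": force on the tool from outside, world axes, zero at the start; "wrist_torque": the same for the moment, N m; "width": finger opening in mm; "grip_force": force on a finger pad.
Only numpy, scipy, OpenCV 4.12 (cv2) and the standard library are available. Lean on these libraries where they do the work, as an engineer would, in place of code of your own. Each camera call takes 0.05 s, during which the arm holds its last target. There are 200 camera calls.

## Task

Recharge the spares tin against damp: take the scoop that fits inside the drying tray, scoop all five desiccant capsules out of it and tip them into the open tin, never touching a capsule with the fingers. Then lay that scoop down flat on the table, clear of the tray, and shut the tin's lid fully. Leave the other scoop, the valve, its carton and the compass where they are.

Things in the scene. Friction and masses are not known exactly. Their poses are not given: they have to be found in the camera images.
- tray: Aluminium drying tray, an open trough fixed to the table. Origin on the table under its middle, own x along its length; the capsules lie in its +x half, away from the robot. Inner floor x -77 to +77 mm, y -31 to +31 mm, 3 mm above the table. Upright 3 mm side walls, top of rim at 37 mm; the end walls slope outward, 43 degrees from vertical, to x +-107 at the rim (bails to +-119).
- tray_floor (a point): Middle of the tray's inner floor, 3 mm above the table.
- scoop_narrow: The narrower of two scoops alike but for width: 55 mm wide outside, so it fits the tray with 3.5 mm spare at each side. Loose, about 0.14 kg. Origin under the middle of the pan, +x toward the open mouth, +z up. Sheet-steel pan 2 mm thick: flat floor x -33 to +33 mm, closed back and sides 26 mm high, the sides sloping to nothing over the front 26 mm.
- grip_narrow (a point): Middle of the narrower scoop's handle, at (-90, 0, 56) mm in the scoop's frame, axes as the scoop. The handle is black, flat-sided, in line with the pan behind it, carried on a neck from the pan's back: 72 mm long along x (-126 to -54), 12 mm thick in y, 18 mm deep in z (47 to 65 mm above the pan's underside).
- scoop_wide: The wider scoop, 80 mm wide, too wide for the tray; otherwise the same shape and frame as the narrower one. Loose, lies beside it, pan down; either may be the nearer to the tray.
- tin: Olive hinged spares tin, fixed to the table, 76 mm (x) by 93 mm (y), 36 mm high shut. Origin on the table under its middle; front (tab side) is -x, toward the robot; the hinge runs along y at the back, at x +36, z 34 mm. Inside x -29 to +32, y -43 to +43 mm, floor at z 2 mm; rim 30 mm above the table.
- tin_lid (a joint): Lid angle: 0 fully shut, 1.92 fully open, leaning back past upright; starts at 1.7 to 1.9. The lid is a 6 mm deep cap, 67 mm from hinge to front edge plus a 6 mm tab. The hinge is a little stiff (about 0.01 N m), so the lid stays about where it is left and must be pushed all the way; that takes well under 2 N.
- lid_tab (a point): Middle of the lid's front tab, 71 mm from the hinge axis; moves with the lid.
- valve: Grey radio valve with black base standing upright, 28 mm across, 65 mm high, fragile; bystander. Origin under its middle.
- valve_box: Orange-brown carton, 35 x 34 mm, 75 mm high, standing; bystander. Origin under its middle.
- compass: Round olive pocket compass, 64 x 55 mm, 20 mm high, shut; bystander. Origin under its middle.
- capsule_1: Desiccant capsule, orange plastic with round ends and a white band, 16 mm across, 20 mm long, 10 g. Origin at its centre, x along its axis. Smooth: slides and rolls easily (friction about 0.25). All five lie in the far half of the tray.
- capsule_2: Desiccant capsule, orange plastic with round ends and a white band, 16 mm across, 20 mm long, 10 g. Origin at its centre, x along its axis. Smooth: slides and rolls easily (friction about 0.25).
- capsule_3: Desiccant capsule, orange plastic with round ends and a white band, 16 mm across, 20 mm long, 10 g. Origin at its centre, x along its axis. Smooth: slides and rolls easily (friction about 0.25).
- capsule_4: Desiccant capsule, orange plastic with round ends and a white band, 16 mm across, 20 mm long, 10 g. Origin at its centre, x along its axis. Smooth: slides and rolls easily (friction about 0.25).
- capsule_5: Desiccant capsule, orange plastic with round ends and a white band, 16 mm across, 20 mm long, 10 g. Origin at its centre, x along its axis. Smooth: slides and rolls easily (friction about 0.25).
There are look-alikes about, which are no part of the job. What is shaped like the tin but brown is not meant.

How it is judged (in metres and radians):
On the way, in this order (a step that is already met when the one before it is completed fails the run):
1. the narrower scoop is lifted off the table (height (world z) of scoop_narrow above 0.03 m), for 0.2 s.
2. a capsule rides in the narrower scoop, its pan raised at least 60 mm above the table (height (world z) of scoop_narrow above 0.06 m and ((x of capsule_1 in the frame of scoop_narrow between -0.034 and 0.034 m and y of capsule_1 in the frame of scoop_narrow between -0.027 and 0.027 m and z of capsule_1 in the frame of scoop_narrow between 0 and 0.045 m) or (x of capsule_2 in the frame of scoop_narrow between -0.034 and 0.034 m and y of capsule_2 in the frame of scoop_narrow between -0.027 and 0.027 m and z of capsule_2 in the frame of scoop_narrow between 0 and 0.045 m) or (x of capsule_3 in the frame of scoop_narrow between -0.034 and 0.034 m and y of capsule_3 in the frame of scoop_narrow between -0.027 and 0.027 m and z of capsule_3 in the frame of scoop_narrow between 0 and 0.045 m) or (x of capsule_4 in the frame of scoop_narrow between -0.034 and 0.034 m and y of capsule_4 in the frame of scoop_narrow between -0.027 and 0.027 m and z of capsule_4 in the frame of scoop_narrow between 0 and 0.045 m) or (x of capsule_5 in the frame of scoop_narrow between -0.034 and 0.034 m and y of capsule_5 in the frame of scoop_narrow between -0.027 and 0.027 m and z of capsule_5 in the frame of scoop_narrow between 0 and 0.045 m))), for 0.2 s.
3. all five capsules are in the tin (x of capsule_1 in the frame of tin between -0.032 and 0.035 m and y of capsule_1 in the frame of tin between -0.045 and 0.045 m and z of capsule_1 in the frame of tin between 0 and 0.033 m and x of capsule_2 in the frame of tin between -0.032 and 0.035 m and y of capsule_2 in the frame of tin between -0.045 and 0.045 m and z of capsule_2 in the frame of tin between 0 and 0.033 m and x of capsule_3 in the frame of tin between -0.032 and 0.035 m and y of capsule_3 in the frame of tin between -0.045 and 0.045 m and z of capsule_3 in the frame of tin between 0 and 0.033 m and x of capsule_4 in the frame of tin between -0.032 and 0.035 m and y of capsule_4 in the frame of tin between -0.045 and 0.045 m and z of capsule_4 in the frame of tin between 0 and 0.033 m and x of capsule_5 in the frame of tin between -0.032 and 0.035 m and y of capsule_5 in the frame of tin between -0.045 and 0.045 m and z of capsule_5 in the frame of tin between 0 and 0.033 m), for 0.2 s.
At the end, for the whole second after the job is handed in: All five capsules in the tin; lid shut within 0.08 rad; narrower scoop at rest on the table, pan down, level within 0.12 rad, origin under 8 mm high, over 50 mm beside the tray's centreline or 130 mm from its middle lengthwise (all of step 3 and value of joint tin_lid below 0.08 rad and height (world z) of scoop_narrow below 0.008 m and angle between scoop_narrow's own z axis and vertical below 0.12 rad and linear speed of scoop_narrow below 0.02 m/s and (y of scoop_narrow in the frame of tray above 0.05 m or y of scoop_narrow in the frame of tray below -0.05 m or x of scoop_narrow in the frame of tray above 0.13 m or x of scoop_narrow in the frame of tray below -0.13 m)); the robot touches nothing.
It fails at once if a finger presses on a capsule with more than 0.3 N (contact force between the fingers and capsule_1 above 0.3 N or contact force between the fingers and capsule_2 above 0.3 N or contact force between the fingers and capsule_3 above 0.3 N or contact force between the fingers and capsule_4 above 0.3 N or contact force between the fingers and capsule_5 above 0.3 N).
It fails at once if the wider scoop is moved more than 30 mm (distance of scoop_wide from where it was at the start of the episode above 0.03 m).
It fails at once if the valve is tipped over 0.3 rad, or the valve, its carton or the compass is moved more than 30 mm (angle between valve's own z axis and vertical above 0.3 rad or distance of any of valve, valve_box, compass from where it was at the start of the episode above 0.03 m).
It also fails if it takes over 72 s, if anything falls off the work surface, if the arm or the gripper's body presses on something with over 40 N, if the wrist force passes 120 N, or if a joint passes its speed limit or range.

## Working session

There is one attempt and no reset: what is moved stays moved. The work goes in short steps, Python scripts to look and compute and a shell command to move; the robot and the scene stay as the last step left them, time stands still between calls to the robot, and variables do not carry over. Pictures are saved under pics/ and viewed, at most 10 in all, crops included, and the job is handed in when it is done.

```bash
ls; mkdir -p pics; cat > h.py <<'E'
import numpy as np, cv2
from scipy.spatial.transform import Rotation as R
from plant import ctrl, cams
def rot(q): return R.from_quat([q[1],q[2],q[3],q[0]])
def world(c,u,v,z=None,win=0):
    """pixel -> world mm via depth, or via plane world z"""
    K=np.array([[c['fx'],0,c['cx']],[0,c['fy'],c['cy']],[0,0,1.]])
    p=cv2.undistortPoints(np.array([[[u,v]]],float),K,np.array([c['k1'],0,0,0,0.]))[0,0]
    d=rot(c['orientation']).apply([p[0],p[1],1.]); o=np.array(c['origin'])
    if z is None:
        s=c['range_z'][int(round(v)),int(round(u))]
    else: s=(z-o[2])/d[2]
    return o+s*d
def proj(c,P):
    q=rot(c['orientation']).inv().apply(np.atleast_2d(P)-np.array(c['origin']))
    x=q[:,:2]/q[:,2:]; x=x*(1+c['k1']*(x**2).sum(1,keepdims=True))
    return x*[c['fx'],c['fy']]+[c['cx'],c['cy']]
E
python3 - <<'E'
from h import *
print(ctrl.state(), ctrl.hold_point_z)
for n in('top','side'):
    c=cams.camera(n); print(n,c['origin'],c['orientation'],c['fx'],c['k1'])
    cv2.imwrite(f'pics/{n}0.png',c['frame'][:,:,::-1])
    np.savez(f'{n}0.npz',**c)
E
```

```text
pics
{'t': 0.0, 'joint_pos': array([-1.41857487,  0.43522131,  0.02498559,  1.57412459, -0.01159731,
        1.13399868, -0.07510776]), 'joint_vel': array([-4.54311867e-04, -5.00525234e-04,  2.88350015e-04,  1.13503372e-03,
        1.80461010e-03, -1.76780366e-03,  1.22300127e-05]), 'tau': array([ 2.95883310e-04, -6.70473647e+01,  1.02553222e+00, -3.16215205e+01,
        1.57364644e-02,  1.24320816e-02,  2.43489222e-05]), 'tool_pos': array([157.4784895 , 604.29745742, 230.51652344]), 'tool_rot': array([-2.56605728e-05,  1.27109970e-01,  9.91888305e-01, -8.03051675e-04]), 'force': array([ 0.11947759, -0.53598166, -0.02663727]), 'wrist_torque': array([ 0.01315929, -0.00927686,  0.05453243]), 'grip_force': 0.0, 'width': 85.66278654064904} -18.700000000000003
top [ 389.50799167   13.64773669 1100.33332357] [ 0.0618207  -0.69889488  0.71085852 -0.04903372] 385.2323292793866 -0.043351173981898736
side [  593.91856108 -1021.79682013   567.39310204] [-0.54006664  0.84150646  0.00935685 -0.01036162] 409.57544843365974 -0.08021508108736222
```

View pics/top0.png

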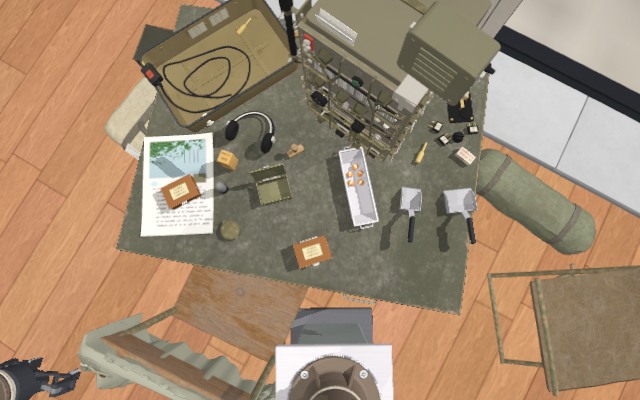

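View pics/side0.png

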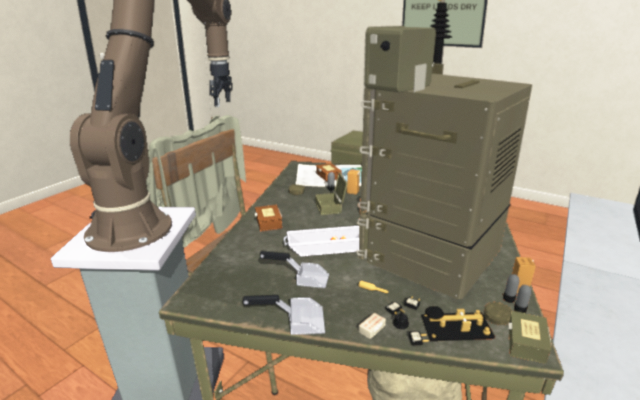

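Top view: the scoops are at (410,200) and (460,203), and the nearer one looks narrower. The tray is at (357,187) with capsules around (355,175). The olive tin with its open lid is at (270,187); the brown look-alikes are at (312,251) and (180,190). I'll enlarge this area to confirm.

```bash
python3 - <<'E'
from h import *
c=dict(np.load('top0.npz'))
im=c['frame'][135:260,245:485,::-1]
im=cv2.resize(im,None,fx=3.33,fy=3.33,interpolation=cv2.INTER_CUBIC)
cv2.imwrite('pics/crop0.png',im)
# orange capsules
hsv=cv2.cvtColor(c['frame'],cv2.COLOR_RGB2HSV)
for (u,v) in [(345,150),(367,148),(378,222),(350,227),(410,200),(460,203),(410,235),(472,235),(358,175),(270,185),(288,203),(258,207),(250,180),(220,187),(228,160),(229,230)]:
    print((u,v),world(c,u,v).round(1))
# heights of cabinet region map
for v in range(60,170,15): print(v,[int(world(c,u,v)[2]) for u in range(290,480,15)],int(world(c,350,v)[0]))
E
```

```text
(345, 150) [692.6 -45.4  37.2]
(367, 148) [ 689.3 -105.    64.6]
(378, 222) [ 488.9 -136.2   -0.7]
(350, 227) [475.9 -55.7   1.2]
(410, 200) [ 5.507e+02 -2.308e+02 -1.000e-01]
(460, 203) [ 538.7 -373.     4.6]
(410, 235) [ 446.6 -211.7   64. ]
(472, 235) [ 443.3 -377.8   65.2]
(358, 175) [623.4 -81.8  17.4]
(270, 185) [601.9 173.4   2.6]
(288, 203) [548.5 121.3  -0.6]
(258, 207) [538.4 208.5  -0.9]
(250, 180) [618.7 232.9  -1.3]
(220, 187) [587.9 304.   60.1]
(228, 160) [660.1 279.3  75.8]
(229, 230) [471.6 286.7  19.2]
60 [3, 308, 394, 388, 430, 428, 435, 432, 483, 514, 533, 549, 549] 754
75 [0, 260, 306, 334, 367, 408, 430, 434, 440, 479, 502, 531, 549] 755
90 [1, 0, 1100, 250, 321, 355, 392, 432, 434, 436, 467, 489, 1] 744
105 [2, 2, 155, 164, 232, 285, 392, 374, 425, 404, 0, 12, 9] 746
120 [-1, 0, 46, 66, 151, 205, 271, 316, 307, 1, 0, 11, 10] 739
135 [-1, 0, 1, 2, 76, 108, 179, 240, 3, 2, -1, 22, 4] 723
150 [12, 4, 0, 2, 39, 2, 76, 48, -1, 1, 5, -1, 3] 691
165 [3, 0, 0, 0, 3, 36, 5, 2, 3, 0, 0, 2, 2] 656
```

View pics/crop0.png

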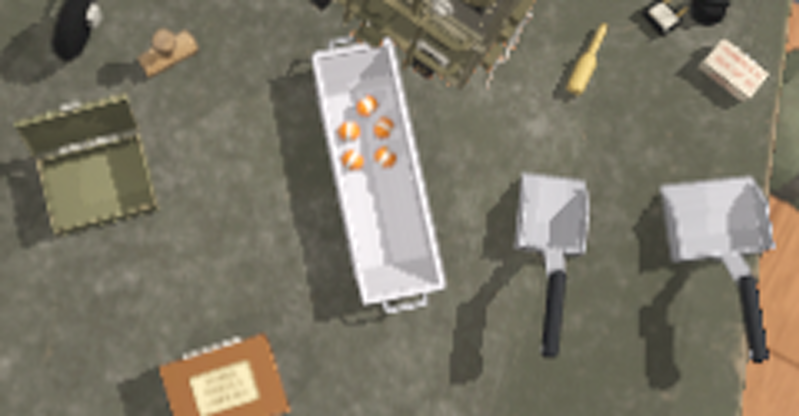

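The pan around crop (553,212) measures about 62 px across against 105 px for the one at (717,217). The nearer scoop, at px (411,199), is therefore the narrow one. The olive tin is at crop (97,175). Next I'll work out the poses from the point cloud.

```bash
cat >> h.py <<'E'
def cloud(c):
    h,w=c['range_z'].shape; u,v=np.meshgrid(np.arange(w),np.arange(h))
    K=np.array([[c['fx'],0,c['cx']],[0,c['fy'],c['cy']],[0,0,1.]])
    p=cv2.undistortPoints(np.stack([u,v],-1).reshape(-1,1,2).astype(float),K,np.array([c['k1'],0,0,0,0.]))[:,0]
    s=c['range_z'].reshape(-1,1)
    P=rot(c['orientation']).apply(np.c_[p,np.ones(len(p))]*s)+np.array(c['origin'])
    P[s[:,0]==0]=np.nan
    return P.reshape(h,w,3)
def box(P,x0,x1,y0,y1,z0,z1):
    Q=P.reshape(-1,3); m=(Q>[x0,y0,z0]).all(1)&(Q<[x1,y1,z1]).all(1); return Q[m]
def rect(Q):
    (c,s,a)=cv2.minAreaRect(Q[:,:2].astype(np.float32)); return np.round(c,1),np.round(s,1),round(a,2)
E
python3 - <<'E'
from h import *
c=dict(np.load('top0.npz')); P=cloud(c)
t=box(P,450,740,-150,-20,31,43); print('tray rim',len(t),rect(t),t.min(0),t.max(0))
b=np.array([world(c,245+a/3.33,135+d/3.33,37)[:2] for a,d in [(313,52),(392,40),(443,288),(362,305)]]).round(1);print('corners',b.tolist(),b.mean(0))
for nm,y0,y1 in(('narrow',-290,-170),('wide',-440,-310)):
    hnd=box(P,360,540,y0,y1,52,75); m=hnd.mean(0); w=np.linalg.svd(hnd[:,:2]-m[:2])[2][0]
    print(nm,len(hnd),m.round(1),hnd[:,2].max(),rect(hnd),w)
    pan=box(P,480,640,y0,y1,12,34); print(' pan',rect(pan))
g=[(521,173),(588,180),(582,252),(517,248)]
print('pan corners px', [world(c,245+a/3.33,135+d/3.33,z)[:2].round(1).tolist() for (a,d),z in zip(g,(2,2,26,26))])
t=box(P,520,620,90,240,24,36); print('tin rim',rect(t)); t=box(P,540,700,90,260,45,120); print('lid',rect(t),t.max(0))
g=[(55,232),(156,208),(135,138),(40,160)]
b=np.array([world(c,245+a/3.33,135+d/3.33,z)[:2] for (a,d),z in zip(g,(30,30,34,34))]).round(1);print('tin corners',b.tolist(),b.mean(0))
hsv=cv2.cvtColor(c['frame'],cv2.COLOR_RGB2HSV); m=((hsv[...,0]<18)&(hsv[...,1]>120)&(hsv[...,2]>140)).astype(np.uint8)
m[:, :335]=0;m[:,375:]=0;m[:150]=0;m[200:]=0
n,_,st,ce=cv2.connectedComponentsWithStats(m); print([(k.round(1).tolist(),world(c,*k,z=11).round(0)[:2].tolist()) for k in ce[1:]])
E
```

```text
tray rim 462 (array([610.1, -99.4]), array([273.3, 120.2]), 9.86) [ 472.6146287  -149.94153867   31.00459698] [739.12643222 -25.20110022  42.9249214 ]
corners [[691.2, -28.2], [700.4, -96.1], [486.9, -131.2], [474.0, -63.7]] [588.125 -79.8  ]
narrow 140 [ 463.5 -214.8   63.3] 69.11586436933248 (array([ 463.1, -215.5]), array([12.7, 71.4]), 82.42) [-0.99067821  0.13622296]
 pan (array([ 542.4, -227.8]), array([55.5, 56.5]), 80.42)
wide 149 [ 456.6 -375.8   63.1] 69.32034123093126 (array([ 456.8, -377.3]), array([69.5, 13.7]), 6.48) [-0.99444021 -0.10530276]
 pan (array([ 535.8, -371.6]), array([57.8, 80.5]), 5.75)
pan corners px [[589.0, -207.6], [581.8, -265.5], [516.2, -250.8], [520.6, -196.3]]
tin rim (array([584.7, 160.3]), array([68.4, 90. ]), 13.93)
lid (array([652.6, 153.2]), array([ 94.3, 125.9]), 0.04) [699.75764745 216.09274588 106.27948384]
tin corners [[540.7, 193.1], [559.7, 107.4], [619.6, 124.7], [602.2, 205.8]] [580.55 157.75]
[([356.6, 165.4], [653.0, -79.0]), ([353.3, 167.4], [647.0, -70.0]), ([361.2, 171.2], [636.0, -92.0]), ([347.6, 174.0], [628.0, -52.0]), ([351.6, 174.6], [626.0, -64.0]), ([359.3, 174.2], [627.0, -86.0]), ([358.9, 180.4], [609.0, -84.0]), ([348.7, 181.5], [606.0, -55.0]), ([351.9, 184.0], [599.0, -64.0]), ([361.8, 183.1], [601.0, -92.0])]
```

```bash
cat >> h.py <<'E'
def off(*targets):
    """world TCP targets (x,y,z,tool-x yaw deg) -> offset in tool axes, spin, all from the present pose"""
    s=ctrl.state(); r=rot(s['tool_rot']); m=r.as_matrix()
    y0=np.degrees(np.arctan2(m[1,0],m[0,0]))
    print('t %.1f'%s['t'],'pos',s['tool_pos'].round(1),'yaw %.1f'%(y0%360),'tiltz',m[:,2].round(3),'F',s['force'].round(1),'w %.1f g %.0f'%(s['width'],s['grip_force']),'q',s['joint_pos'].round(2))
    for t in targets:
        d=(t[3]-y0+180)%360-180
        print(t,'->',r.inv().apply(np.array(t[:3])-s['tool_pos']).round(1).tolist(),'spin %.3f'%np.radians(-d))
E
python3 -c "
from h import *
off((400,350,230,166),(463,-215,150,172.2))"
```

```text
t 0.1 pos [157.5 604.3 230.6] yaw 165.4 tiltz [-0.    -0.001 -1.   ] F [0.3 0.3 0.4] w 85.6 g 0 q [-1.42  0.44  0.03  1.57 -0.01  1.13 -0.08]
(400, 350, 230, 166) -> [-298.8, -185.0, 0.9] spin -0.011
(463, -215, 150, 172.2) -> [-502.2, -715.7, 81.7] spin -0.119
```

```bash
python3 -m inch '[{"offset":[-150,-90,0],"spin":0},{"offset":[-150,-90,0],"spin":0},{"offset":[-150,-90,0],"spin":0},{"offset":[-150,-90,0],"spin":0},{"offset":[-300,-185,0],"spin":0},{"offset":[-300,-185,0],"spin":0},{"offset":[-300,-185,0],"spin":0},{"offset":[-300,-185,0],"spin":0},{"offset":[-300,-185,0],"spin":0}]' 1; python3 -c "
from h import *
off((463,-215,150,172.2))"
```

```text
t: 1.0
tool_pos: [404.6, 345.7, 231.2]
tool_rot: [0.001, 0.131, 0.991, -0.001]
force: [0.3, 0.6, 0.1]
width: 85.4
grip_force: 0.0
t 1.0 pos [404.6 345.7 231.2] yaw 165.0 tiltz [ 0.001 -0.002 -1.   ] F [0.3 0.6 0.1] w 85.4 g 0 q [-0.92  0.28  0.14  1.81 -0.04  1.05  0.55]
(463, -215, 150, 172.2) -> [-201.7, -526.3, 82.3] spin -0.126
```

```bash
R='{"offset":[-200,-525,80],"spin":-0.126}'; python3 -m inch '[{"offset":[-200,-525,80],"spin":-0.126},{"offset":[-200,-525,80],"spin":-0.126},{"offset":[-200,-525,80],"spin":-0.126},{"offset":[-200,-525,80],"spin":-0.126},{"offset":[-200,-525,80],"spin":-0.126},{"offset":[-200,-525,80],"spin":-0.126},{"offset":[-200,-525,80],"spin":-0.126},{"offset":[-200,-525,80],"spin":-0.126},{"offset":[-200,-525,80],"spin":-0.126},{"offset":[-200,-525,80],"spin":-0.126},{"offset":[-200,-525,80],"spin":-0.126},{"offset":[-200,-525,80],"spin":-0.126}]'; python3 -m inch '[{"offset":[0,0,0],"spin":0},{"offset":[0,0,0],"spin":0},{"offset":[0,0,0],"spin":0}]';  python3 -c "
from h import *
off((463,-215,150,172.2),(463,-215,42,172.2))"
```

```text
t: 2.2
tool_pos: [462.0, -212.8, 150.8]
tool_rot: [-0.0, 0.067, 0.998, -0.001]
force: [-0.5, 1.2, -0.7]
width: 85.2
grip_force: 0.0
t: 2.5
tool_pos: [462.6, -206.3, 151.2]
tool_rot: [-0.0, 0.063, 0.998, 0.001]
force: [0.4, 0.7, 0.3]
width: 85.3
grip_force: 0.0
t 2.5 pos [ 462.6 -206.3  151.2] yaw 172.8 tiltz [-0.     0.001 -1.   ] F [0.4 0.7 0.3] w 85.3 g 0 q [ 0.    0.34  0.4   1.98 -0.18  0.85  1.95]
(463, -215, 150, 172.2) -> [-1.5, -8.6, 1.2] spin 0.010
(463, -215, 42, 172.2) -> [-1.5, -8.7, 109.2] spin 0.010
```

```bash
python3 -m inch '[{"offset":[0,-9,50],"spin":0.01},{"offset":[0,-9,90],"spin":0.01},{"offset":[0,-9,109],"spin":0.01},{"offset":[0,-9,109],"spin":0.01},{"offset":[0,-9,109],"spin":0.01}]'; python3 -m inch '[{"offset":[0,0,0],"spin":0},{"offset":[0,0,0],"spin":0},{"offset":[0,0,0],"spin":0},{"offset":[0,0,0],"spin":0},{"offset":[0,0,0],"spin":0},{"offset":[0,0,0],"spin":0},{"offset":[0,0,0],"spin":0},{"offset":[0,0,0],"spin":0}]' 0;  python3 - <<'E'
from h import *
off((463,-215,42,172.2))
c=cams.camera('side');cv2.imwrite('pics/s1.png',cv2.resize(c['frame'][190:350,200:360,::-1],None,fx=3.5,fy=3.5,interpolation=cv2.INTER_CUBIC))
E
```

```text
t: 3.0
tool_pos: [461.7, -216.2, 42.9]
tool_rot: [0.0, 0.069, 0.998, 0.0]
force: [0.1, 0.2, 0.2]
width: 85.4
grip_force: 0.0
t: 3.8
tool_pos: [461.3, -217.2, 42.5]
tool_rot: [0.0, 0.069, 0.998, 0.0]
force: [-1.5, 0.8, 4.9]
width: 10.7
grip_force: 62.5
t 3.8 pos [ 461.3 -217.2   42.5] yaw 172.0 tiltz [ 0.  0. -1.] F [-1.5  0.8  4.9] w 10.7 g 63 q [ 0.09  0.51  0.33  2.07 -0.29  0.6   2.05]
(463, -215, 42, 172.2) -> [-1.4, 2.4, 0.5] spin -0.003
```

View pics/s1.png

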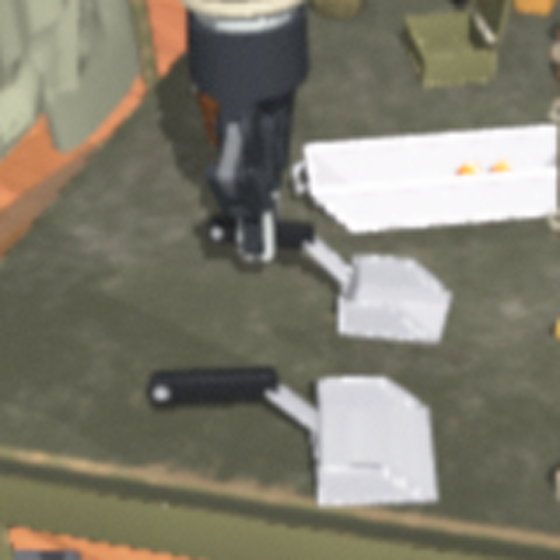

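The grip is on the narrow scoop's handle at about crop (255,240), with force 63 N and width 10.7 mm. I'll lift it and hover over the near half of the tray.

```bash
python3 -m inch '[{"offset":[0,0,-20],"spin":0},{"offset":[0,0,-50],"spin":0},{"offset":[0,0,-70],"spin":0},{"offset":[0,0,-70],"spin":0},{"offset":[0,0,-70],"spin":0}]'; python3 -c "
from h import *
off((455.8,-102,112,189.5))"
```

```text
t: 4.35
tool_pos: [461.1, -217.0, 112.0]
tool_rot: [0.0, 0.069, 0.998, 0.0]
force: [0.4, -0.7, -1.6]
width: 10.4
grip_force: 61.7
t 4.3 pos [ 461.1 -217.   112. ] yaw 172.1 tiltz [ 0.  0. -1.] F [ 0.4 -0.7 -1.6] w 10.4 g 62 q [ 0.04  0.4   0.39  2.02 -0.22  0.76  1.99]
(455.8, -102, 112, 189.5) -> [21.2, 113.2, -0.0] spin -0.304
```

```bash
python3 -m inch '[{"offset":[5,25,0],"spin":-0.07},{"offset":[10,60,0],"spin":-0.18},{"offset":[21,95,0],"spin":-0.27},{"offset":[21,113,0],"spin":-0.304},{"offset":[21,113,0],"spin":-0.304},{"offset":[21,113,0],"spin":-0.304},{"offset":[21,113,0],"spin":-0.304},{"offset":[21,113,0],"spin":-0.304}]'; python3 - <<'E'
from h import *
off((455.8,-102,112,189.5))
c=cams.camera('top'); np.savez('top1.npz',**c)
cv2.imwrite('pics/t1.png',cv2.resize(c['frame'][130:260,290:430,::-1],None,fx=4.5,fy=4.5,interpolation=cv2.INTER_CUBIC))
E
```

```text
t: 5.15
tool_pos: [455.9, -103.7, 112.1]
tool_rot: [-0.0, -0.081, 0.997, -0.0]
force: [-0.3, -0.1, -2.4]
width: 10.6
grip_force: 61.7
t 5.2 pos [ 455.9 -103.7  112.1] yaw 189.3 tiltz [-0.    -0.001 -1.   ] F [-0.3 -0.1 -2.4] w 10.6 g 62 q [-0.13  0.34  0.3   2.11 -0.15  0.72  2.  ]
(455.8, -102, 112, 189.5) -> [-0.1, 1.7, 0.1] spin -0.003
```

View pics/t1.png

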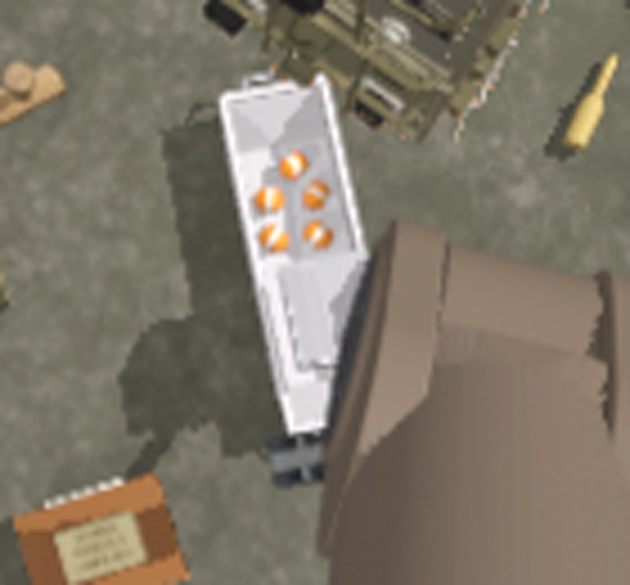

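```bash
python3 - <<'E'
from h import *
c=dict(np.load('top1.npz')); P=cloud(c)
w=lambda a,d,z: world(c,290+(a+.5)/4.5-.5,130+(d+.5)/4.5-.5,z)[:2]
L=[w(220,97,37),w(288,432,37)]; Rr=[w(325,77,37),w(367,245,37)]
for n,(a,b) in(('L',L),('R',Rr)): d=a-b; print(n,a.round(1),b.round(1),'yaw',np.degrees(np.arctan2(d[1],d[0])).round(2))
u=np.array([np.cos(np.radians(9.5)),np.sin(np.radians(9.5))]); n=np.array([-u[1],u[0]])
print('lat L',[(p@n).round(1) for p in L],'R',[(p@n).round(1) for p in Rr])
q=box(P,440,740,-160,0,33,41); l=q@np.r_[n,0]; x=q@np.r_[u,0]
m=(x>500)&(x<640)
h,e=np.histogram(l[m],bins=np.arange(-200,-120,2)); print(dict(zip(e.astype(int),h)))
for s in(l[m]>-165),(l[m]<-165):
    xs,ls=x[m][s],l[m][s]
    if len(xs)>5: print('wall fit',len(xs),np.polyfit(xs-570,ls,1).round(4),xs.min(),xs.max())
p=box(P,480,620,-150,-40,64,100); l=p@np.r_[n,0]; print('pan lat',l.min(),l.max(),'x',(p@np.r_[u,0]).min(),(p@np.r_[u,0]).max(),rect(p),'z',np.percentile(p[:,2],[5,25,50,75,95]))
fl=p[p[:,2]<80]; print('floor z', np.c_[np.round(fl@np.r_[u,0],0),fl[:,2].round(1)][::25].tolist())
print('tcp lat',np.array([455.9,-103.7])@n, 'x',np.array([455.9,-103.7])@u)
e=w(222,95,37);f=w(323,73,37);print('far rim x',e@u,f@u,'floor far edge',w(262,152,3)@u)
E
```

```text
L [689.6 -26.8] [476.7 -63.5] yaw 9.78
R [701.3 -93.6] [ 592.5 -116.1] yaw 11.68
lat L [np.float64(-140.2), np.float64(-141.3)] R [np.float64(-208.1), np.float64(-212.3)]
{np.int64(-200): np.int64(0), np.int64(-198): np.int64(0), np.int64(-196): np.int64(0), np.int64(-194): np.int64(0), np.int64(-192): np.int64(0), np.int64(-190): np.int64(0), np.int64(-188): np.int64(0), np.int64(-186): np.int64(0), np.int64(-184): np.int64(0), np.int64(-182): np.int64(0), np.int64(-180): np.int64(0), np.int64(-178): np.int64(0), np.int64(-176): np.int64(0), np.int64(-174): np.int64(0), np.int64(-172): np.int64(0), np.int64(-170): np.int64(0), np.int64(-168): np.int64(0), np.int64(-166): np.int64(0), np.int64(-164): np.int64(0), np.int64(-162): np.int64(0), np.int64(-160): np.int64(0), np.int64(-158): np.int64(0), np.int64(-156): np.int64(0), np.int64(-154): np.int64(0), np.int64(-152): np.int64(0), np.int64(-150): np.int64(0), np.int64(-148): np.int64(0), np.int64(-146): np.int64(7), np.int64(-144): np.int64(33), np.int64(-142): np.int64(35), np.int64(-140): np.int64(16), np.int64(-138): np.int64(0
[... 183 characters left out ...]
64(-124): np.int64(0)}
wall fit 91 [ 1.09000e-02 -1.41626e+02] 500.38171053507824 637.1603625473257
wall fit 55 [  -0.227  -203.2761] 563.4508572265084 639.6630635356472
pan lat -204.30988542122273 -149.6589504025231 x 490.10518648849813 556.9756072984883 (array([545.4, -87.8]), array([66.9, 54.3]), 8.48) z [68.6782322  70.40993114 71.92899636 73.73300467 93.42920083]
floor z [[556.0, 73.0], [552.0, 71.1], [547.0, 71.9], [548.0, 71.2], [541.0, 72.4], [541.0, 70.8], [533.0, 73.5], [530.0, 70.9], [526.0, 69.0], [521.0, 72.7], [514.0, 73.7], [507.0, 73.2], [501.0, 69.5]]
tcp lat -177.52302039129384 x 432.5321690130715
far rim x 676.742396980201 679.0695005981054 floor far edge 643.6643447618474
```

```bash
python3 - <<'E'
from h import *
c=dict(np.load('top0.npz')); P=cloud(c)
a=np.radians(9.8);u=np.array([np.cos(a),np.sin(a)]); n=np.array([-u[1],u[0]]); C=np.array([588,-80])
q=box(P,440,740,-200,0,32.5,42); l=(q[:,:2]-C)@n; x=(q[:,:2]-C)@u
for lo,hi in((25,42),(-42,-25)):
    m=(x>-95)&(x<95)&(l>lo)&(l<hi); f=np.polyfit(x[m],l[m],1); r=abs(l[m]-np.polyval(f,x[m]))<3; f=np.polyfit(x[m][r],l[m][r],1)
    print(m.sum(),f.round(4),'z',np.median(q[m][:,2]))
m=(abs(l)<25)&(abs(x)>90)&(abs(x)<125); print('ends',np.sort(x[m]).round(0))
# image edge: bright vs dark across, at several stations, sampled at z=37
g=cv2.cvtColor(c['frame'],cv2.COLOR_RGB2GRAY).astype(np.float32)
for xs in range(-90,91,30):
    ls=np.arange(-50,50,.5); W=np.array([np.r_[C+xs*u+t*n,37] for t in ls]); px=proj(c,W).astype(np.float32)
    v=cv2.remap(g,px[:,0],px[:,1],cv2.INTER_LINEAR)[:,0]; d=np.diff(v)
    i=d[:60].argmax(); j=d[-60:].argmin()+len(d)-60; print(xs,ls[i]+.25,ls[j]+.25,(ls[i]+ls[j])/2+.25)
E
```

```text
117 [7.40000e-03 3.43208e+01] z 37.227463418112166
119 [ 5.70000e-03 -3.08201e+01] z 36.18481118939894
ends [-114. -108. -108. -108. -108. -108. -108. -108. -107. -107. -107. -107.
 -107. -107. -106. -106. -106. -106. -106. -105. -105. -105. -105. -105.
 -105. -105. -104. -104. -104. -104. -104. -103. -103. -102. -102. -101.
 -101.  102.  102.  102.  104.  104.  104.  105.  105.  105.  105.  105.
  105.  105.  106.  106.  106.  106.  106.  106.  106.  106.  106.  107.
  107.  107.  107.  107.  108.  108.  108.  108.  108.  109.  109.  109.
  110.  111.  111.  111.  111.  112.  113.  113.  113.  114.  116.  116.
  117.  117.  118.  118.  120.  121.  121.  122.  124.]
-90 -34.75 35.75 0.5
-60 -33.75 35.25 0.75
-30 -33.75 36.75 1.5
0 -34.25 37.75 1.75
30 -34.75 36.25 0.75
60 -33.75 36.75 1.5
90 -32.75 36.75 2.0
```

```bash
python3 -c "
from h import *
off((456.1,-102.2,50,190.2),(456.1,-102.2,46,190.2))"
```

```text
t 5.2 pos [ 456.  -103.5  112.1] yaw 189.3 tiltz [-0. -0. -1.] F [-0.2  0.8 -1.8] w 10.8 g 62 q [-0.13  0.34  0.3   2.11 -0.15  0.72  2.  ]
(456.1, -102.2, 50, 190.2) -> [-0.4, 1.3, 62.1] spin -0.015
(456.1, -102.2, 46, 190.2) -> [-0.4, 1.3, 66.1] spin -0.015
```

```bash
python3 -m inch '[{"offset":[0,1.5,0],"spin":-0.015},{"offset":[0,1.5,20],"spin":-0.015},{"offset":[0,1.5,40],"spin":-0.015},{"offset":[0,1.5,50],"spin":-0.015},{"offset":[0,1.5,56],"spin":-0.015},{"offset":[0,1.5,60],"spin":-0.015},{"offset":[0,1.5,62],"spin":-0.015},{"offset":[0,1.5,62],"spin":-0.015}]';python3 - <<'E'
from h import *
off((456.1,-102.2,46,190.2))
c=cams.camera('side'); np.savez('side2.npz',**c)
cv2.imwrite('pics/s2.png',cv2.resize(c['frame'][200:275,255:385,::-1],None,fx=6,fy=6,interpolation=cv2.INTER_CUBIC))
E
```

```text
t: 6.0
tool_pos: [456.1, -101.0, 50.5]
tool_rot: [0.0, -0.09, 0.996, -0.0]
force: [-0.2, -0.3, -1.2]
width: 10.9
grip_force: 61.6
t 6.0 pos [ 456.1 -101.    50.5] yaw 190.3 tiltz [ 0. -0. -1.] F [-0.2 -0.3 -1.2] w 10.9 g 62 q [-0.09  0.44  0.26  2.16 -0.2   0.56  2.06]
(456.1, -102.2, 46, 190.2) -> [0.2, -1.2, 4.5] spin 0.002
```

View pics/s2.png

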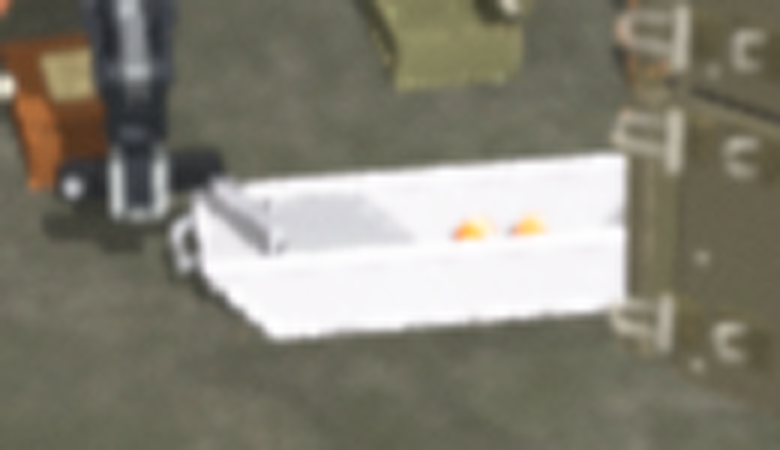

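```bash
python3 -m inch '[{"offset":[0,-1,2.5],"spin":0},{"offset":[0,-1,4.3],"spin":0},{"offset":[0,-1,4.3],"spin":0}]';python3 -m inch '[{"offset":[-15,0,0],"spin":0},{"offset":[-30,0,0],"spin":0},{"offset":[-45,0,0],"spin":0},{"offset":[-60,0,0],"spin":0},{"offset":[-72,0,0],"spin":0},{"offset":[-80,0,0],"spin":0},{"offset":[-84,0,0],"spin":0},{"offset":[-84,0,0],"spin":0}]'; python3 - <<'E'
from h import *
a=np.radians(10.2);u=np.array([np.cos(a),np.sin(a)]);C=np.array([587.7,-78.5])
p=C+(44-91.7)*u; off((*p,46,190.2))
c=cams.camera('top'); np.savez('top3.npz',**c)
cv2.imwrite('pics/t3.png',cv2.resize(c['frame'][135:215,320:400,::-1],None,fx=6,fy=6,interpolation=cv2.INTER_CUBIC))
E
```

```text
t: 6.35
tool_pos: [456.1, -101.9, 45.9]
tool_rot: [0.0, -0.09, 0.996, -0.0]
force: [-0.3, -0.7, -1.1]
width: 10.8
grip_force: 61.7
t: 7.15
tool_pos: [538.9, -86.8, 45.9]
tool_rot: [0.0, -0.09, 0.996, -0.0]
force: [-0.0, -0.0, -1.0]
width: 10.5
grip_force: 61.7
t 7.2 pos [538.9 -86.8  45.9] yaw 190.3 tiltz [ 0. -0. -1.] F [-0. -0. -1.] w 10.5 g 62 q [-0.12  0.54  0.26  1.97 -0.22  0.65  2.02]
(np.float64(540.7538694998672), np.float64(-86.94694211324412), 46, 190.2) -> [-1.8, -0.5, -0.1] spin 0.002
```

View pics/t3.png

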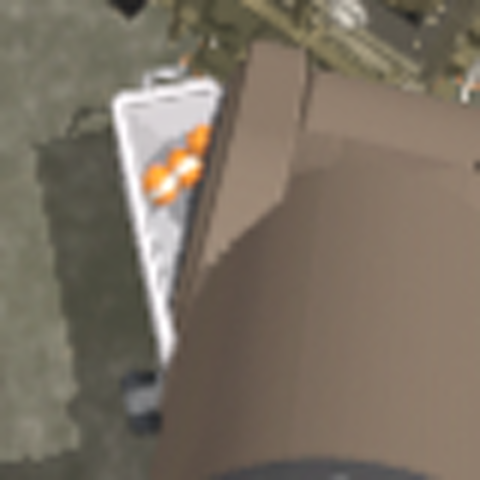

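Capsules lie in a row at the far end, crop (160,185) to (200,140), against the end slope. Next I press the lip up the slope.

```bash
python3 -m inch '[{"offset":[-3,0,0],"spin":0},{"offset":[-6,0,0],"spin":0},{"offset":[-6,0,0],"spin":0}]'; python3 -m inch '[{"offset":[-4,0,-1],"spin":0},{"offset":[-6,0,-2],"spin":0},{"offset":[-6,0,-2],"spin":0}]'; python3 - <<'E'
from h import *
off()
c=cams.camera('side'); P=cloud(c)
hsv=cv2.cvtColor(c['frame'],cv2.COLOR_RGB2HSV); m=((hsv[...,0]<20)&(hsv[...,1]>120)&(hsv[...,2]>140)).astype(np.uint8)
m[:200]=0;m[275:]=0;m[:,:280]=0
n,_,st,ce=cv2.connectedComponentsWithStats(m)
for i in range(1,n): print(ce[i].round(1),st[i,4],world(c,*ce[i]).round(1))
E
```

```text
t: 7.5
tool_pos: [542.4, -86.2, 45.8]
tool_rot: [-0.002, -0.09, 0.996, 0.0]
force: [-7.1, -0.3, 5.0]
width: 10.4
grip_force: 62.7
t: 7.8
tool_pos: [542.9, -86.0, 46.7]
tool_rot: [-0.007, -0.089, 0.996, 0.001]
force: [-21.5, -2.9, 11.4]
width: 10.7
grip_force: 63.5
t 7.8 pos [542.9 -86.   46.7] yaw 190.2 tiltz [-0.013  0.    -1.   ] F [-21.5  -2.9  11.4] w 10.7 g 63 q [-0.13  0.55  0.26  1.95 -0.21  0.68  2.01]
[537.5 236. ] 3653 [1923.4 1249.3 -721.1]
[280.3 216.8] 6 [450.2  18.9  36.7]
[280.3 222.7] 10 [449.2  18.4  18.1]
[350.4 236.2] 5 [647.9 -51.9  15.1]
```

```bash
python3 -m inch '[{"offset":[0,0,-4],"spin":0},{"offset":[-2,0,-8],"spin":0},{"offset":[-4,0,-12],"spin":0},{"offset":[-4,0,-12],"spin":0}]'; python3 -m inch '[{"offset":[-1,0,4],"spin":0},{"offset":[-1,0,8],"spin":0},{"offset":[-1,0,12],"spin":0},{"offset":[-1,0,12],"spin":0}]'; python3 - <<'E'
from h import *
off()
c=cams.camera('side')
cv2.imwrite('pics/s4.png',cv2.resize(c['frame'][200:275,255:385,::-1],None,fx=6,fy=6,interpolation=cv2.INTER_CUBIC))
E
```

```text
t: 8.25
tool_pos: [555.8, -83.8, 60.8]
tool_rot: [0.001, -0.09, 0.996, -0.0]
force: [0.3, -0.8, -0.5]
width: 10.5
grip_force: 61.6
t: 8.65
tool_pos: [551.4, -84.4, 46.9]
tool_rot: [-0.004, -0.089, 0.996, 0.0]
force: [-15.1, -2.2, 9.5]
width: 10.6
grip_force: 64.1
t 8.7 pos [551.4 -84.4  46.9] yaw 190.3 tiltz [-0.007  0.    -1.   ] F [-15.1  -2.2   9.5] w 10.6 g 64 q [-0.13  0.56  0.26  1.94 -0.22  0.68  2.01]
```

View pics/s4.png

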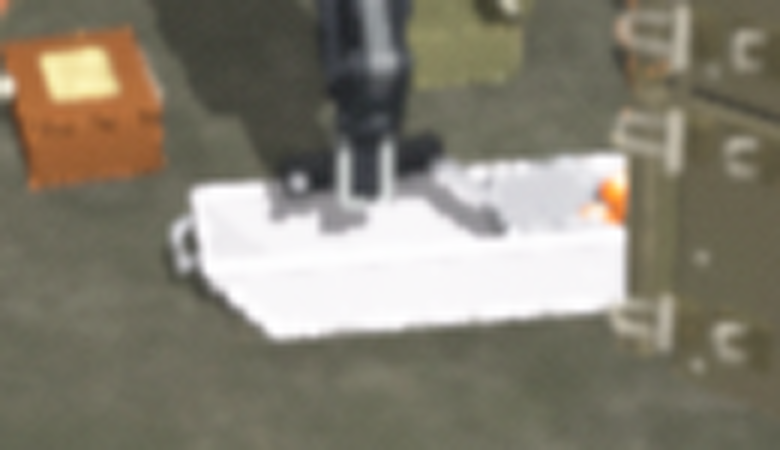

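```bash
python3 -m inch '[{"offset":[-3,0,-5],"spin":0},{"offset":[-7,0,-10],"spin":0},{"offset":[-8,0,-10],"spin":0},{"offset":[-8,0,-5],"spin":0},{"offset":[-8,0,0],"spin":0},{"offset":[-8,0,0],"spin":0}]'; python3 -c "
from h import *
off()";  python3 -m inch '[{"offset":[0,0,-3],"spin":0},{"offset":[0,0,-8],"spin":0},{"offset":[0,0,-16],"spin":0},{"offset":[2,0,-24],"spin":0},{"offset":[5,0,-32],"spin":0},{"offset":[9,0,-40],"spin":0},{"offset":[13,0,-46],"spin":0},{"offset":[15,0,-50],"spin":0},{"offset":[15,0,-50],"spin":0}]'; python3 - <<'E'
from h import *
off()
c=cams.camera('side')
cv2.imwrite('pics/s5.png',cv2.resize(c['frame'][180:275,255:385,::-1],None,fx=6,fy=6,interpolation=cv2.INTER_CUBIC))
c=cams.camera('top'); np.savez('top5.npz',**c)
E
```

```text
t: 9.3
tool_pos: [557.6, -83.3, 46.3]
tool_rot: [-0.005, -0.089, 0.996, 0.001]
force: [-18.3, -2.3, 8.2]
width: 10.7
grip_force: 65.1
t 9.3 pos [557.6 -83.3  46.3] yaw 190.2 tiltz [-0.01  0.   -1.  ] F [-18.3  -2.3   8.2] w 10.7 g 65 q [-0.13  0.57  0.26  1.92 -0.22  0.69  2.01]
t: 10.2
tool_pos: [548.5, -85.2, 98.8]
tool_rot: [0.001, -0.09, 0.996, -0.0]
force: [0.3, -0.8, -2.1]
width: 10.7
grip_force: 63.0
t 10.2 pos [548.5 -85.2  98.8] yaw 190.3 tiltz [ 0.001  0.    -1.   ] F [ 0.3 -0.8 -2.1] w 10.7 g 63 q [-0.15  0.48  0.29  1.91 -0.19  0.78  1.99]
```

View pics/s5.png

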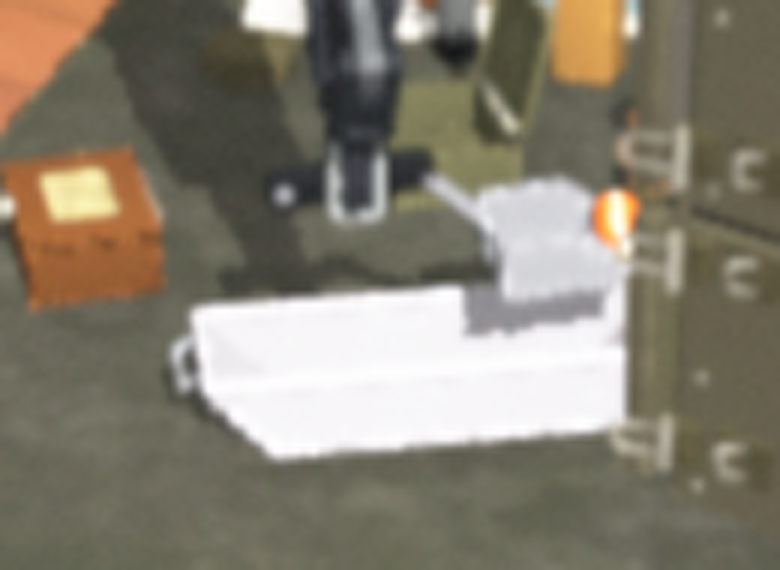

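The scoop is raised and tilted mouth-up, with at least one capsule on the lip at (615,215). I'll back off gently, brake hard so the capsules settle to the rear, then count them numerically.

```bash
cat >> h.py <<'E'
def orange(name,x=(400,760),y=(-160,20),z=(-5,200)):
    c=cams.camera(name); P=cloud(c); hsv=cv2.cvtColor(c['frame'],cv2.COLOR_RGB2HSV)
    m=(hsv[...,0]<20)&(hsv[...,1]>110)&(hsv[...,2]>120)
    for k,(a,b) in enumerate((x,y,z)): m&=(P[...,k]>a)&(P[...,k]<b)
    n,l,st,ce=cv2.connectedComponentsWithStats(m.astype(np.uint8))
    for i in range(1,n):
        if st[i,4]>2: print(name,ce[i].round(1),st[i,4],np.median(P[l==i],0).round(0),'min',P[l==i].min(0).round(0),'max',P[l==i].max(0).round(0))
    return c
E
python3 -m inch '[{"offset":[5,0,-3],"spin":0},{"offset":[15,0,-6],"spin":0},{"offset":[30,0,-9],"spin":0},{"offset":[50,0,-12],"spin":0},{"offset":[75,0,-14],"spin":0},{"offset":[105,0,-15],"spin":0},{"offset":[105,0,-15],"spin":0},{"offset":[105,0,-15],"spin":0},{"offset":[105,0,-15],"spin":0}]'; python3 - <<'E'
from h import *
off()
orange('side'); c=orange('top'); np.savez('top6.npz',**c)
E
```

```text
t: 11.2
tool_pos: [445.8, -103.8, 113.3]
tool_rot: [0.001, -0.09, 0.996, -0.0]
force: [0.8, 0.3, -1.7]
width: 10.6
grip_force: 63.0
t 11.2 pos [ 445.8 -103.8  113.3] yaw 190.3 tiltz [ 0.001  0.    -1.   ] F [ 0.8  0.3 -1.7] w 10.6 g 63 q [-0.13  0.32  0.31  2.13 -0.15  0.71  2.02]
side [304.7 216. ] 10 [528. -93.  97.] min [524. -98.  95.] max [534. -92. 100.]
side [311.3 215.4] 7 [546. -84.  93.] min [ 539. -110.   92.] max [548. -78. 105.]
side [276.5 217.8] 18 [439.  17.  36.] min [426.   9.  26.] max [452.  20.  38.]
side [275.4 227.1] 31 [434.  15.   5.] min [425.  12.  -1.] max [448.  19.  13.]
side [263.4 229.2] 5 [400.   5.   5.] min [400.   4.   1.] max [403.   6.   7.]
top [342.  145.5] 11 [714. -38.   9.] min [707. -42.  -2.] max [725. -35.  17.]
top [337.9 146.8] 13 [708. -27.  13.] min [702. -29.  -0.] max [722. -24.  17.]
top [361.1 199.5] 8 [540. -81.  96.] min [537. -84.  94.] max [544. -78.  98.]
top [368.5 199.5] 6 [ 540. -100.   98.] min [ 536. -102.   97.] max [544. -99. 101.]
top [357.2 201.6] 11 [534. -70.  95.] min [531. -75.  93.] max [539. -67.  97.]
top [362.3 203.3] 3 [531. -84.  93.] min [529. -86.  81.] max [533. -83.  94.]
top [365.2 206.1] 18 [523. -91.  96.] min [518. -96.  91.] max [528. -86. 100.]
top [325.8 247.3] 74 [417.  15.  35.] min [400.   3.  -0.] max [450.  20.  42.]
```

```bash
python3 - <<'E'
from h import *
c=dict(np.load('top6.npz')); f=c['frame'][:,:,::-1]
cv2.imwrite('pics/t6.png',cv2.resize(f[130:220,318:388],None,fx=6.6,fy=6.6,interpolation=cv2.INTER_CUBIC))
a=dict(np.load('top0.npz'))['frame'][130:160,320:365].astype(int)
P=cloud(dict(np.load('top0.npz')))
print('heights round far end (z, mm) rows px v=128..158 step3, u=318..366 step3')
for v in range(128,160,3): print(v,int(P[v,340][0]),[int(P[v,u][2]) for u in range(318,367,3)])
E
```

```text
heights round far end (z, mm) rows px v=128..158 step3, u=318..366 step3
128 752 [0, 1, -1, 2, 13, 0, 56, 59, 47, 54, 75, 167, 176, 177, 179, 166, 164]
131 742 [-2, 0, 1, -1, 0, 0, 43, 48, 59, 42, 56, 106, 159, 171, 177, 133, 152]
134 736 [-1, 1, -4, 0, 4, 1, 24, 49, 45, 61, 58, 42, 60, 107, 134, 109, 130]
137 735 [0, 2, 0, 0, 0, 1, -1, 21, 37, 3, 55, 64, 101, 105, 109, 135, 135]
140 733 [0, 0, 2, 2, 0, 1, 0, -1, 0, 1, 29, -1, 94, 100, 102, 61, 76]
143 723 [-1, 3, 2, -4, 3, 0, 0, -2, 2, 0, -1, 0, 45, 59, 62, 42, 55]
146 715 [-4, 3, 0, 0, 2, 0, 2, 0, 3, 0, 1, 35, 35, 44, 40, 60, 29]
149 705 [2, 4, 0, 0, 2, 0, 1, 3, 0, 0, 0, 38, 37, 40, 32, -1, 57]
152 687 [0, 0, 2, 3, 1, -2, 0, 38, 38, 29, 35, 28, 27, 28, 20, 0, 1]
155 677 [1, 0, -2, -1, 0, 0, 4, 39, 25, 21, 25, 21, 18, 17, 18, 35, 10]
158 669 [-1, -3, -2, 1, 0, -1, -1, 21, 18, 19, 16, 16, 15, 14, 12, 40, 0]
```

View pics/t6.png

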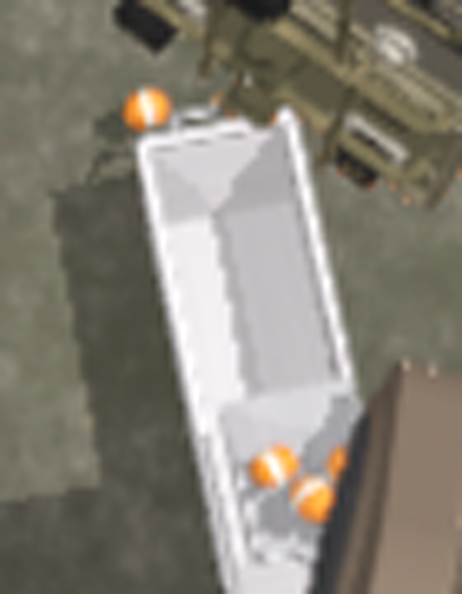

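Three capsules are visible in the pan at (273,467), (315,498) and (340,462). One fell off past the far-left tray corner at (148,108), near world (711,-32). I'll deliver this load first, starting with a move behind the tin.

```bash
python3 - <<'E'
from h import *
off((363.6,107.9,113,193))
c=dict(np.load('top0.npz')); P=cloud(c)
b=box(P,360,480,-10,130,20,60); print('brown tin',rect(b),b.min(0),b.max(0))
orange('side',x=(480,600),z=(70,200))
c=dict(np.load('top6.npz')); P=cloud(c); p=box(P,480,600,-140,-40,64,85)
a=np.radians(10.2);u=np.array([np.cos(a),np.sin(a)]); s=(p[:,:2]-[445.8,-103.8])@u; m=(s>60); print('pan floor tilt',np.polyfit(s[m],p[m,2],1),s.max())
E
```

```text
t 11.3 pos [ 445.9 -103.8  113.1] yaw 190.4 tiltz [ 0.001 -0.    -1.   ] F [ 0.2 -0.  -1.6] w 10.5 g 63 q [-0.13  0.32  0.31  2.13 -0.15  0.71  2.02]
(363.6, 107.9, 113, 193) -> [42.9, 223.0, -0.0] spin -0.046
brown tin (array([406.3,  52.9]), array([75.7, 92.6]), 16.13) [363.57923988   0.60197445  28.63170893] [452.35952072 104.47622774  41.68415524]
side [309.8 215.8] 5 [541. -83.  93.] min [536. -86.  91.] max [544. -81.  95.]
pan floor tilt [6.91260369e-02 7.48644188e+01] 126.50444545216183
```

```bash
python3 -m inch '[{"offset":[1,5,0],"spin":0},{"offset":[3,18,0],"spin":-0.01},{"offset":[8,38,0],"spin":-0.01},{"offset":[13,63,0],"spin":-0.02},{"offset":[18,90,0],"spin":-0.02},{"offset":[23,118,0],"spin":-0.03},{"offset":[28,146,0],"spin":-0.03},{"offset":[33,173,0],"spin":-0.04},{"offset":[38,196,0],"spin":-0.046},{"offset":[41,212,0],"spin":-0.046},{"offset":[43,220,0],"spin":-0.046},{"offset":[43,223,0],"spin":-0.046}]';python3 -m inch '[{"offset":[0,0,0],"spin":0},{"offset":[0,0,0],"spin":0}]'; python3 - <<'E'
from h import *
off((363.6,107.9,84,193),(480.5,134.9,84,193))
orange('top',x=(420,760),y=(-160,200)); orange('side',x=(420,600),y=(60,200),z=(50,150))
E
```

```text
t: 12.55
tool_pos: [362.2, 108.7, 113.0]
tool_rot: [-0.0, -0.114, 0.993, 0.0]
force: [-0.1, -0.2, -1.5]
width: 10.5
grip_force: 63.0
t: 12.75
tool_pos: [363.1, 107.2, 113.0]
tool_rot: [0.0, -0.112, 0.994, -0.0]
force: [-0.2, -0.2, -1.7]
width: 10.7
grip_force: 63.0
t 12.8 pos [363.1 107.2 113. ] yaw 192.9 tiltz [ 0. -0. -1.] F [-0.2 -0.2 -1.7] w 10.7 g 63 q [-0.6   0.2   0.2   2.29 -0.07  0.65  1.45]
(363.6, 107.9, 84, 193) -> [-0.6, 0.6, 29.0] spin -0.002
(480.5, 134.9, 84, 193) -> [-120.6, 0.8, 29.0] spin -0.002
top [342.  145.5] 11 [715. -38.  11.] min [706. -42.  -1.] max [725. -35.  18.]
top [337.9 146.8] 13 [708. -27.  14.] min [704. -29.   5.] max [720. -24.  18.]
top [292.6 153.3] 18 [693. 108.  15.] min [684.  93.   9.] max [698. 114.  18.]
top [280.6 234.4] 27 [451. 131.  95.] min [445. 123.  89.] max [461. 141.  99.]
top [288.4 235.8] 24 [448. 113.  92.] min [440. 102.  83.] max [462. 120.  98.]
top [312.8 242.4] 217 [431.  46.  35.] min [420.   8.  -2.] max [454. 105.  41.]
top [275.3 237.7] 3 [443. 146.  97.] min [443. 143.  94.] max [446. 146.  99.]
top [291.  242.2] 4 [432. 105.  93.] min [430. 102.  91.] max [432. 107.  97.]
side [283.2 182.8] 6 [448. 134.  95.] min [445. 128.  93.] max [454. 136.  97.]
```

```bash
cat >> h.py <<'E'
def ascii(c,v0,v1,u0,u1):
    f=cv2.resize(c['frame'][v0:v1,u0:u1],None,fx=2,fy=2,interpolation=cv2.INTER_CUBIC); h=cv2.cvtColor(f,cv2.COLOR_RGB2HSV)
    o=(h[...,0]<20)&(h[...,1]>110)&(h[...,2]>110); w=(h[...,1]<40)&(h[...,2]>225)
    for r in range(o.shape[0]): print(v0+r//2,''.join('#' if o[r,k] else ('.' if w[r,k] else ' ') for k in range(o.shape[1])))
E
python3 - <<'E'
from h import *
ascii(cams.camera('top'),222,252,266,302)
E
```

```text
222                                           .                             
222                                                                         
223                                                                         
223                      ....                                               
224                      ..                 .                               
224                                         .                               
225                                                                         
225                                                                         
226                                       .                                 
226                                                                         
227                                                                         
227                                                                         
228                                                                         
228                                                                         
229                   
[... 2819 characters left out ...]
#######
247                                                        #################
248                                                        #################
248                                                         ################
249                                                         ################
249                                                          ###############
250                                                          ###############
250                                                           ##############
251                                                           ##############
251                                                            #############
```

```bash
python3 -m inch '[{"offset":[0,0.5,10],"spin":0},{"offset":[0,0.5,22],"spin":0},{"offset":[0,0.5,29],"spin":0},{"offset":[0,0.5,29],"spin":0}]'; python3 -m inch '[{"offset":[-25,0,0],"spin":0},{"offset":[-70,0,0],"spin":0},{"offset":[-118,0,0],"spin":0},{"offset":[-70,0,0],"spin":0},{"offset":[-22,0,0],"spin":0},{"offset":[-10,0,0],"spin":0},{"offset":[-10,0,-30],"spin":0},{"offset":[-10,0,-30],"spin":0}]'; python3 - <<'E'
from h import *
off()
c=orange('top',x=(420,760),y=(-160,230)); ascii(c,165,205,250,295)
E
```

```text
t: 13.3
tool_pos: [362.4, 107.7, 83.3]
tool_rot: [-0.001, -0.112, 0.994, -0.0]
force: [-0.9, 0.2, -1.4]
width: 10.6
grip_force: 63.0
t: 14.1
tool_pos: [373.8, 110.9, 116.5]
tool_rot: [0.002, -0.113, 0.994, 0.001]
force: [0.9, 0.7, -0.7]
width: 10.9
grip_force: 63.0
t 14.1 pos [373.8 110.9 116.5] yaw 192.9 tiltz [ 0.004  0.002 -1.   ] F [ 0.9  0.7 -0.7] w 10.9 g 63 q [-0.61  0.21  0.21  2.27 -0.07  0.66  1.45]
top [342.  145.5] 11 [715. -38.  10.] min [706. -42.  -3.] max [724. -35.  15.]
top [337.9 146.8] 13 [708. -27.  14.] min [704. -30.   2.] max [721. -24.  20.]
top [292.3 153.5] 19 [693. 108.  14.] min [684.  93.  11.] max [697. 117.  20.]
top [273.8 185.7] 40 [596. 161.  17.] min [589. 151.  -2.] max [608. 171.  24.]
top [280.6 187.7] 28 [593. 141.  13.] min [576. 137.  -3.] max [608. 146.  21.]
top [284.4 191.8] 17 [578. 131.  13.] min [573. 127.  -1.] max [589. 134.  19.]
top [273.2 196. ] 12 [568. 162.   9.] min [562. 158.   1.] max [573. 171.  19.]
top [270.9 199.8] 14 [556. 169.  15.] min [551. 160.  -1.] max [564. 177.  29.]
top [313.  242.4] 217 [431.  46.  35.] min [420
[... 6842 characters left out ...]
                               
201                                         #########                                         
201                                           ####                                            
202                                                                                           
202                                                                                           
203                                                                                           
203                                                                                           
204                                                                                           
204
```

Four capsules are in the tin. The fifth lies on the table near (711,-33), so I'll map the clearances around it.

```bash
python3 - <<'E'
from h import *
P=np.concatenate([cloud(cams.camera('top')).reshape(-1,3)]+[cloud(dict(np.load(f))).reshape(-1,3) for f in('top0.npz','top6.npz')]); P=P[~np.isnan(P).any(1)]
print('max z (mm) per 10mm cell; cols y 70..-110'); print('     ',' '.join('%4d'%y for y in range(70,-111,-10)))
for x in range(800,640,-10):
    r=[]
    for y in range(70,-111,-10):
        q=P[(abs(P[:,0]-x)<5)&(abs(P[:,1]-y)<5)]; r.append('%4d'%np.percentile(q[:,2],85) if len(q) else '   .')
    print(x,' '.join(r))
c=cams.camera('side'); S=cloud(c).reshape(-1,3)
q=S[(S[:,0]>640)&(S[:,0]<860)&(S[:,1]>-330)&(S[:,1]<0)&(S[:,2]<150)&(S[:,2]>8)]
for y in range(-180,-20,20):
    w=q[abs(q[:,1]-y)<10]; 
    if len(w): print('side y',y,'min x',w[:,0].min().round(),'z there',w[w[:,0].argmin(),2].round())
E
```

```text
max z (mm) per 10mm cell; cols y 70..-110
        70   60   50   40   30   20   10    0  -10  -20  -30  -40  -50  -60  -70  -80  -90 -100 -110
800    3    2  404  365  334  428  429  435  457  452  461  463  434  434  435  434  434  434  434
790    2    2    3  277  307  360  413  428  430  460  452  460  460  434  434  434  435  434  435
780    2    3    2  272  394  401  405  409  409  429  459  452  435  434  435  434  434  434  434
770    2    1    3    3    3  397  400  320  356  422  429  432  434  434  434  434  434  434  434
760    2    2    3    2    1    3  387  125  341  418  409  428  430  433  434  434  434  434  434
750    3    2    1    3    2    2    3    2  272  393  342  384  418  430  433  434  434  434  434
740    2    3    2    3    2    2    3    2    4  270  268  353  384  424  429  432  433  434  434
730    1    3    1    3    2    2    3    2    2    2   99  136  378  378  426  429  430  433  434
720    2    3    2    2    2    2    2    2    2    3   13    3  264  276  346  425  428  430  433
710    2    2    2    1    2    2    2    2    2    8   17   15  264  270  364  398  396  428  430
700    2    2    2    2    3    2    2    2    2    4   11   30   30  266  268  332  335  404  424
690    2    2    2    3    2    2    2    1    2    1   38   38   37   38   36   98  393  400  400
680    3    2    1    1    2    2    3    2    2    2   37   28   25   25   24   20  391  401  356
670    2    2    2    1    1    2    1    1    4    2   36   17   15   15   13   10   19   38    2
660    1    4    2    3    1    3    2    1    2    1   37    8    7    5    6    6    5   37    3
650    2    2    1    2    3    2    2    2    2    2   35   35    4    5   18   18    5   36    1
side y -180 min x 656.0 z there 122.0
side y -160 min x 660.0 z there 121.0
side y -140 min x 664.0 z there 131.0
side y -100 min x 642.0 z there 36.0
side y -40 min x 641.0 z there 35.0
```

```bash
python3 -m inch '[{"offset":[0,0,-15],"spin":0.12},{"offset":[0,0,-15],"spin":0.26},{"offset":[0,0,-15],"spin":0.4},{"offset":[0,0,-15],"spin":0.54},{"offset":[0,0,-15],"spin":0.68},{"offset":[0,0,-15],"spin":0.82},{"offset":[0,0,-15],"spin":0.92},{"offset":[0,0,-15],"spin":0.92},{"offset":[0,0,-15],"spin":0.92}]'; python3 - <<'E'
from h import *
off((578.7,95.3,115,140),(578.7,95.3,50,140))
E
```

```text
t: 15.15
tool_pos: [372.4, 110.5, 128.6]
tool_rot: [-0.0, 0.339, 0.941, -0.0]
force: [1.6, -0.7, -1.4]
width: 10.3
grip_force: 63.1
t 15.2 pos [372.4 110.5 128.6] yaw 140.4 tiltz [-0.001 -0.001 -1.   ] F [ 1.6 -0.7 -1.4] w 10.3 g 63 q [-0.76  0.19  0.38  2.26 -0.11  0.7   0.59]
(578.7, 95.3, 115, 140) -> [-168.7, 119.8, 13.4] spin 0.007
(578.7, 95.3, 50, 140) -> [-168.7, 119.8, 78.4] spin 0.007
```

```bash
python3 -m inch '[{"offset":[-40,28,13],"spin":0},{"offset":[-78,56,13],"spin":0},{"offset":[-118,84,13],"spin":0},{"offset":[-155,110,13],"spin":0},{"offset":[-169,120,13],"spin":0},{"offset":[-169,120,30],"spin":0},{"offset":[-169,120,55],"spin":0},{"offset":[-169,120,72],"spin":0},{"offset":[-169,120,80],"spin":0},{"offset":[-169,120,84],"spin":0},{"offset":[-169,120,87],"spin":0},{"offset":[-169,120,87],"spin":0}]'; python3 - <<'E'
from h import *
off()
c=cams.camera('top');np.savez('top7.npz',**c);P=cloud(c)
d=np.array([np.cos(np.radians(-40)),np.sin(np.radians(-40))]);n=np.array([-d[1],d[0]]);t=ctrl.state()['tool_pos'][:2]
p=box(P,590,720,-40,110,-3,40);s=(p[:,:2]-t)@d;l=(p[:,:2]-t)@n
m=(abs(l)<35)&(p[:,2]>12);print('pan walls along',s[m].min(),s[m].max(),'lat',l[m].min(),l[m].max())
for a in range(60,130,8):
    k=(abs(l)<18)&(abs(s-a)<4); print(a,np.median(p[k,2]).round(1),end='; ')
orange('top',x=(680,760),y=(-80,20))
E
```

```text
t: 16.35
tool_pos: [579.5, 94.8, 42.3]
tool_rot: [0.0, 0.34, 0.941, 0.0]
force: [0.3, -1.1, -1.1]
width: 10.5
grip_force: 63.0
t 16.4 pos [579.5  94.8  42.3] yaw 140.3 tiltz [ 0.001  0.    -1.   ] F [ 0.3 -1.1 -1.1] w 10.5 g 63 q [-0.49  0.61  0.34  1.88 -0.29  0.71  0.9 ]
pan walls along 51.145169331729996 189.23345358228477 lat -34.79698333038163 27.684629502997993
60 10.3; 68 8.5; 76 9.5; 84 9.6; 92 10.4; 100 11.0; 108 12.0; 116 13.3; 124 13.4; top [341.9 145.5] 12 [714. -38.  10.] min [707. -42.   0.] max [724. -35.  16.]
top [337.9 146.8] 13 [708. -26.  11.] min [703. -30.   1.] max [722. -24.  16.]
```

The pan is still tilted mouth-up, so I'll set it down, let it lie flat, and re-grip.

```bash
python3 -m inch '[{"offset":[0,0,4],"spin":0},{"offset":[0,0,4],"spin":0}]'; python3 -m inch '[{"offset":[0,0,0],"spin":0},{"offset":[0,0,0],"spin":0},{"offset":[0,0,0],"spin":0},{"offset":[0,0,-4],"spin":0},{"offset":[0,0,-4],"spin":0}]' 0.5; python3 -m inch '[{"offset":[0,0,0],"spin":0},{"offset":[0,0,0],"spin":0},{"offset":[0,0,0],"spin":0},{"offset":[0,0,0],"spin":0},{"offset":[0,0,0],"spin":0},{"offset":[0,0,0],"spin":0}]' 0; python3 - <<'E'
from h import *
off()
c=cams.camera('top');P=cloud(c)
d=np.array([np.cos(np.radians(-40)),np.sin(np.radians(-40))]);n=np.array([-d[1],d[0]]);t=ctrl.state()['tool_pos'][:2]
p=box(P,590,720,-40,110,-3,40);s=(p[:,:2]-t)@d;l=(p[:,:2]-t)@n
m=(abs(l)<35)&(p[:,2]>12)&(s<130);print('pan walls along',s[m].min(),s[m].max(),'lat',l[m].min(),l[m].max())
for a in range(60,130,8):
    k=(abs(l)<18)&(abs(s-a)<4); print(a,np.median(p[k,2]).round(1),end='; ')
# lip edge by brightness along axis
g=cv2.cvtColor(c['frame'],cv2.COLOR_RGB2GRAY)
print([int(g[tuple(int(round(v)) for v in proj(c,np.r_[t+d*a,1])[0][::-1])]) for a in range(100,145,3)])
E
```

```text
t: 16.65
tool_pos: [579.1, 94.8, 37.9]
tool_rot: [-0.0, 0.34, 0.94, 0.0]
force: [1.0, 0.5, -0.6]
width: 10.6
grip_force: 63.0
t: 17.15
tool_pos: [579.6, 94.7, 42.6]
tool_rot: [0.0, 0.34, 0.94, 0.0]
force: [0.1, 0.2, 0.3]
width: 42.0
grip_force: 0.0
t: 17.75
tool_pos: [579.2, 94.8, 42.1]
tool_rot: [-0.0, 0.34, 0.94, 0.0]
force: [-1.3, 0.4, 1.9]
width: 10.9
grip_force: 61.2
t 17.8 pos [579.2  94.8  42.1] yaw 140.2 tiltz [-0.  0. -1.] F [-1.3  0.4  1.9] w 10.9 g 61 q [-0.49  0.61  0.34  1.88 -0.3   0.71  0.9 ]
pan walls along 49.937234934416 116.07297855065809 lat -27.15462501351079 29.16338101244669
60 19.9; 68 3.5; 76 2.8; 84 3.1; 92 2.5; 100 2.5; 108 2.0; 116 2.8; 124 2.2; [207, 207, 206, 206, 211, 215, 215, 215, 215, 174, 125, 102, 109, 108, 102]
```

```bash
python3 -m inch '[{"offset":[-20,0,-0.3],"spin":0},{"offset":[-62,0,-0.3],"spin":0},{"offset":[-65,0,-0.3],"spin":0},{"offset":[-67,0,-0.3],"spin":0},{"offset":[-67,0,-0.3],"spin":0}]';  python3 - <<'E'
from h import *
off()
c=orange('top',x=(650,760),y=(-90,40)); ascii(c,136,166,320,360); np.savez('top8.npz',**c)
E
```

```text
t: 18.3
tool_pos: [630.7, 51.7, 42.1]
tool_rot: [0.0, 0.34, 0.94, -0.0]
force: [-0.9, -1.5, 0.6]
width: 10.6
grip_force: 61.0
t 18.3 pos [630.7  51.7  42.1] yaw 140.2 tiltz [-0. -0. -1.] F [-0.9 -1.5  0.6] w 10.6 g 61 q [-0.39  0.66  0.34  1.76 -0.29  0.77  0.97]
top [343.6 137.7] 12 [736. -43.  14.] min [730. -51.   1.] max [746. -39.  19.]
top [346.1 141. ] 16 [725. -51.  15.] min [722. -56.  -2.] max [732. -42.  36.]
136                                                #####                            
136                                                #####                            
137                                               #######                           
137                                              ########                           
138                                             #######                             
138                                             #####  .   #                        
139                                            ###### ... ####                      
139                                            ##### ...  ####                   
[... 3703 characters left out ...]
  ...                                   
162                                           ...                                   
162                                           ...                                   
163                                           ...            ..                     
163                                            ...     .........                    
164                                            .................                    
164                                            .................                    
165                                            .................                    
165                                            .................
```

```bash
python3 -m inch '[{"offset":[-6,0,0],"spin":0},{"offset":[-14,0,0],"spin":0},{"offset":[-14,0,0],"spin":0}]';  python3 - <<'E'
from h import *
off()
c=orange('top',x=(650,780),y=(-110,40)); ascii(c,132,150,325,360); np.savez('top8.npz',**c)
E
```

```text
t: 18.65
tool_pos: [641.7, 43.1, 42.3]
tool_rot: [-0.0, 0.34, 0.94, 0.0]
force: [-1.3, 1.9, 2.0]
width: 10.5
grip_force: 61.2
t 18.6 pos [641.7  43.1  42.3] yaw 140.3 tiltz [-0.     0.001 -1.   ] F [-1.3  1.9  2. ] w 10.5 g 61 q [-0.37  0.68  0.33  1.73 -0.3   0.79  0.99]
top [343.8 136.7] 10 [738. -44.  15.] min [733. -48.  11.] max [745. -41.  37.]
top [346.7 139.7] 12 [728. -53.  16.] min [724. -55.  11.] max [734. -48.  47.]
132                                                                       
132                                                                       
133                                                                       
133                                                                       
134                                                                       
134                                                                       
135                                        ##                             
135                                       ####                            
136                                      #####                     
[... 1323 characters left out ...]
                                  
145                                                                       
146                                                                       
146                                                                       
147                                                                      #
147                                                                      #
148                                                                       
148                                                                       
149                                                      ......           
149                                                    ..........
```

```bash
python3 -m inch '[{"offset":[-4,0,0],"spin":0},{"offset":[-7,0,0],"spin":0},{"offset":[-7,0,0],"spin":0}]';  python3 - <<'E'
from h import *
off()
c=orange('top',x=(650,780),y=(-110,40)); ascii(c,132,143,325,360); np.savez('top8.npz',**c)
E
```

```text
t: 19.0
tool_pos: [642.8, 42.9, 42.2]
tool_rot: [-0.005, 0.339, 0.941, 0.001]
force: [-17.5, 12.1, 17.3]
width: 10.8
grip_force: 63.5
t 19.0 pos [642.8  42.9  42.2] yaw 140.4 tiltz [-0.008  0.005 -1.   ] F [-17.5  12.1  17.3] w 10.8 g 63 q [-0.36  0.68  0.33  1.72 -0.3   0.8   0.99]
top [343.8 136.7] 10 [737. -44.  15.] min [733. -48.  12.] max [745. -41.  40.]
top [346.8 139.4] 10 [729. -53.  15.] min [725. -55.  11.] max [735. -47.  44.]
132                                                                       
132                                                                       
133                                                                       
133                                                                       
134                                                                       
134                                                                       
135                                        ##                             
135                                       ####                            
136                                      #####          
[... 222 characters left out ...]
                     
138                                     #### ..  ###                      
138                                     ###    #####                      
139                                     ##    ######                      
139                                          #######                      
140                                          #######                      
140                                          #######                      
141                                          ######                       
141                                                                       
142                                                                       
142
```

```bash
python3 - <<'E'
from h import *
c=dict(np.load('top8.npz')); g=cv2.cvtColor(c['frame'],cv2.COLOR_RGB2GRAY).astype(np.float32)
d=np.array([np.cos(np.radians(-40)),np.sin(np.radians(-40))]);n=np.array([-d[1],d[0]])
P=cloud(c)
for lat in range(412,480,6):
    al=np.arange(560,612,3); W=np.array([np.r_[d*a+n*lat,2] for a in al]); px=proj(c,W).astype(np.float32)
    v=cv2.remap(g,px[:,0],px[:,1],cv2.INTER_LINEAR)[:,0]
    z=[int(P[int(round(y)),int(round(x))][2]) for x,y in px]
    print(lat,v.astype(int).tolist(),z)
E
```

```text
412 [199, 195, 202, 210, 227, 190, 146, 151, 149, 152, 133, 111, 97, 92, 92, 87, 83, 87] [34, 32, 37, 37, 35, 0, 0, 0, 33, 29, 31, 36, 36, 0, 37, 91, 91, 96]
418 [191, 226, 221, 200, 159, 125, 190, 178, 154, 133, 133, 124, 105, 104, 104, 86, 84, 81] [37, 36, 38, 32, 0, 1, 29, 0, 2, 1, 1, 4, 5, 1, -3, 90, 92, 92]
424 [218, 185, 177, 162, 178, 198, 202, 200, 198, 209, 209, 176, 112, 90, 101, 103, 107, 111] [25, 22, 29, 28, 2, 20, 16, 1, 6, 1, 5, 14, 22, 30, 5, 8, 61, 60]
430 [160, 176, 185, 199, 206, 206, 207, 207, 207, 180, 153, 135, 153, 143, 122, 93, 94, 99] [3, 0, 5, 5, 4, 6, -1, 6, 1, -1, 0, 11, 11, 37, 37, 51, 65, 63]
436 [208, 207, 208, 208, 208, 207, 198, 171, 160, 149, 163, 167, 193, 224, 234, 199, 126, 97] [0, 1, 1, 2, 3, 1, 1, 2, 1, 3, 8, 13, 16, 15, 14, 14, 61, 58]
442 [206, 206, 206, 206, 206, 207, 212, 183, 159, 156, 152, 146, 167, 190, 198, 181, 139, 119] [3, 2, 5, 0, 4, 0, 0, -1, -1, 4, 3, 13, 16, 13, 14, 59, 59, 57]
448 [207, 207, 207, 208, 207, 208, 212, 215, 191, 179, 143, 84, 55, 57, 63, 64, 115, 121] [3, 3, 1, 4, 3, 6, 5, 2, 0, 0, 24, 33, 41, 37, 34, 38, 59, 59]
454 [120, 142, 175, 195, 197, 209, 212, 212, 211, 198, 137, 49, 36, 38, 38, 58, 113, 115] [405, 1, 0, 3, 3, 2, 4, 4, 5, 23, 23, 23, 47, 41, 43, 45, 61, 59]
460 [109, 102, 93, 89, 81, 125, 147, 181, 201, 203, 137, 63, 39, 40, 42, 60, 104, 115] [482, 464, 416, 419, 420, 409, 415, 1, 4, 3, 25, 25, 47, 49, 49, 47, 62, 61]
466 [122, 120, 117, 114, 109, 97, 96, 96, 86, 123, 115, 69, 45, 38, 40, 68, 110, 113] [493, 492, 480, 478, 480, 428, 429, 431, 423, 424, 28, 42, 42, 47, 49, 63, 60, 62]
472 [126, 124, 124, 123, 116, 118, 124, 110, 100, 104, 97, 89, 91, 75, 53, 76, 114, 122] [505, 498, 495, 485, 481, 482, 481, 432, 432, 435, 429, 430, 424, 424, 46, 61, 60, 60]
478 [127, 127, 127, 126, 125, 124, 122, 123, 128, 123, 112, 112, 110, 101, 94, 85, 105, 123] [509, 509, 502, 491, 494, 484, 483, 483, 482, 482, 448, 439, 441, 437, 440, 431, 61, 61]
```

```bash
python3 -m inch '[{"offset":[8,0,0],"spin":0},{"offset":[22,0,0],"spin":0},{"offset":[37,0,0],"spin":0},{"offset":[37,0,0],"spin":0}]';  python3 - <<'E'
from h import *
off()
c=orange('top',x=(650,780),y=(-110,40)); ascii(c,132,150,325,360); np.savez('top9.npz',**c)
P=cloud(c)
d=np.array([np.cos(np.radians(-40)),np.sin(np.radians(-40))]);n=np.array([-d[1],d[0]])
Q=P.reshape(-1,3);Q=Q[(Q[:,2]>5)&(Q[:,2]<130)];al=Q[:,:2]@d;la=Q[:,:2]@n
for lat in range(420,500,6):
    m=(abs(la-lat)<3)&(al>570)&(al<625); print(lat,sorted([(int(a),int(z)) for a,z in zip(al[m],Q[m,2])])[:9])
E
```

```text
t: 19.45
tool_pos: [616.4, 64.2, 42.2]
tool_rot: [-0.001, 0.339, 0.941, 0.0]
force: [-2.5, 1.4, 4.4]
width: 11.2
grip_force: 61.4
t 19.4 pos [616.4  64.2  42.2] yaw 140.4 tiltz [-0.002  0.001 -1.   ] F [-2.5  1.4  4.4] w 11.2 g 61 q [-0.41  0.65  0.33  1.79 -0.3   0.76  0.95]
top [343.3 137.6] 11 [736. -42.  13.] min [730. -48.   7.] max [742. -39.  35.]
top [346.8 139.5] 13 [727. -53.  15.] min [724. -55.  10.] max [735. -47.  53.]
132                                                                       
132                                                                       
133                                                                       
133                                                                       
134                                                                       
134                                                                       
135                                                                       
135                                       ####                            
136                                      #####                 
[... 2788 characters left out ...]
(584, 46), (585, 24), (585, 29), (585, 44), (586, 6), (586, 47), (588, 48)]
468 [(582, 6), (582, 32), (583, 37), (584, 43), (588, 41), (588, 58), (588, 61), (590, 59), (592, 43)]
474 [(588, 61), (590, 60), (591, 58), (592, 61), (599, 51), (600, 56), (600, 128), (601, 82), (602, 70)]
480 [(588, 57), (588, 63), (591, 63), (594, 59), (598, 18), (600, 129), (601, 67), (601, 84), (601, 87)]
486 [(587, 65), (588, 61), (588, 93), (590, 61), (591, 57), (592, 61), (592, 62), (594, 6), (600, 14)]
492 [(587, 16), (587, 50), (587, 59), (587, 66), (587, 98), (588, 22), (588, 29), (588, 41), (588, 73)]
498 [(587, 61), (587, 61), (588, 64), (588, 128), (589, 63), (592, 61), (603, 32), (603, 40), (603, 55)]
```

```bash
python3 -m inch '[{"offset":[-10,0,0],"spin":0},{"offset":[-41,0,0],"spin":0},{"offset":[-41,0,0],"spin":0}]';  python3 - <<'E'
from h import *
off()
c=orange('top',x=(650,780),y=(-110,40)); ascii(c,130,145,325,360); np.savez('top9.npz',**c)
E
```

```text
t: 19.8
tool_pos: [648.1, 39.0, 42.1]
tool_rot: [-0.004, 0.34, 0.941, 0.002]
force: [-14.5, 13.3, 11.6]
width: 10.5
grip_force: 65.0
t 19.8 pos [648.1  39.   42.1] yaw 140.3 tiltz [-0.007  0.006 -1.   ] F [-14.5  13.3  11.6] w 10.5 g 65 q [-0.35  0.69  0.33  1.7  -0.3   0.81  1.  ]
top [344.1 136.6] 10 [738. -45.  15.] min [730. -48.  11.] max [744. -42.  58.]
top [346.8 139.4] 10 [729. -53.  14.] min [724. -55.  10.] max [736. -47.  49.]
130                                                                       
130                                                                       
131                                                                       
131                                                                       
132                                                                       
132                                                                       
133                                                                       
133                                                                       
134                                                      
[... 821 characters left out ...]
                     
140                                          #######                      
140                                          #######                      
141                                          ####                         
141                                                                       
142                                                                       
142                                                                       
143                                                                       
143                                                                       
144                                                                       
144
```

```bash
python3 -m inch '[{"offset":[0,0,2],"spin":0},{"offset":[0,0,4],"spin":0},{"offset":[0,0,5],"spin":0},{"offset":[0,0,5],"spin":0}]';  python3 - <<'E'
from h import *
off()
c=orange('top',x=(650,780),y=(-110,40)); ascii(c,130,150,325,360); np.savez('top9.npz',**c)
P=cloud(c); d=np.array([np.cos(np.radians(-40)),np.sin(np.radians(-40))]);n=np.array([-d[1],d[0]]); Q=P.reshape(-1,3);Q=Q[(Q[:,2]>-3)&(Q[:,2]<40)];al=Q[:,:2]@d;la=Q[:,:2]@n
for a in range(520,602,6):
    m=(abs(la-438)<10)&(abs(al-a)<3); print(a,np.round(np.median(Q[m,2]),1) if m.any() else '-',end='; ')
E
```

```text
t: 20.25
tool_pos: [648.1, 39.7, 40.8]
tool_rot: [-0.003, 0.339, 0.941, 0.002]
force: [-27.1, 13.1, 47.2]
width: 10.9
grip_force: 70.4
t 20.2 pos [648.1  39.7  40.8] yaw 140.4 tiltz [-0.004  0.006 -1.   ] F [-27.1  13.1  47.2] w 10.9 g 70 q [-0.35  0.69  0.33  1.71 -0.3   0.8   1.  ]
top [344.1 136.6] 10 [738. -45.  17.] min [729. -48.  11.] max [744. -42.  62.]
top [346.8 139.4] 10 [729. -53.  17.] min [724. -55.  10.] max [734. -47.  45.]
130                                                                       
130                                                                       
131                                                                       
131                                                                       
132                                                                       
132                                                                       
133                                                                       
133                                                                       
134                                                    
[... 1771 characters left out ...]
                                                
146                                                                       
147                                                                      #
147                                                                      #
148                                                                       
148                                                                       
149                                                      ......           
149                                                    ..........         
520 -; 526 7.8; 532 25.8; 538 1.9; 544 2.9; 550 3.0; 556 2.4; 562 2.4; 568 2.7; 574 1.2; 580 3.2; 586 6.1; 592 14.8; 598 16.2;
```

```bash
python3 -m inch '[{"offset":[1.5,0,0],"spin":0},{"offset":[2.5,0,0.5],"spin":0},{"offset":[2.5,0,1],"spin":0}]';  python3 - <<'E'
from h import *
off()
c=orange('top',x=(650,780),y=(-110,40)); np.savez('top9.npz',**c)
P=cloud(c); d=np.array([np.cos(np.radians(-40)),np.sin(np.radians(-40))]);n=np.array([-d[1],d[0]]); Q=P.reshape(-1,3);Q=Q[(Q[:,2]>-3)&(Q[:,2]<40)];al=Q[:,:2]@d;la=Q[:,:2]@n
for a in range(520,602,6):
    m=(abs(la-440)<12)&(abs(al-a)<3); print(a,np.round(np.median(Q[m,2]),1) if m.any() else '-',end='; ')
E
```

```text
t: 20.6
tool_pos: [648.1, 39.8, 40.6]
tool_rot: [-0.001, 0.339, 0.941, 0.002]
force: [-24.1, 9.2, 51.8]
width: 11.0
grip_force: 71.2
t 20.6 pos [648.1  39.8  40.6] yaw 140.3 tiltz [-0.     0.005 -1.   ] F [-24.1   9.2  51.8] w 11.0 g 71 q [-0.36  0.69  0.33  1.71 -0.3   0.79  1.  ]
top [344.1 136.6] 10 [738. -45.  16.] min [729. -48.  12.] max [744. -42.  62.]
top [346.8 139.4] 10 [730. -53.  13.] min [724. -55.  11.] max [736. -48.  44.]
520 -; 526 -0.0; 532 1.7; 538 3.1; 544 2.0; 550 2.6; 556 3.0; 562 1.8; 568 1.2; 574 2.0; 580 2.8; 586 4.4; 592 13.3; 598 15.5;
```

```bash
python3 -m inch '[{"offset":[2,0,0.5],"spin":0},{"offset":[4,0,1],"spin":0},{"offset":[4,0,1],"spin":0}]';  cat > k.py <<'E'
from h import *
off()
c=orange('top',x=(600,780),y=(-110,60)); np.savez('top9.npz',**c)
P=cloud(c); d=np.array([np.cos(np.radians(-40)),np.sin(np.radians(-40))]);n=np.array([-d[1],d[0]]); Q=P.reshape(-1,3);Q=Q[(Q[:,2]>-3)&(Q[:,2]<40)];al=Q[:,:2]@d;la=Q[:,:2]@n
t=ctrl.state()['tool_pos'][:2]; print('tcp along',t@d,'lat',t@n)
for a in range(int(t@d)+48,int(t@d)+140,6):
    m=(abs(la-440)<12)&(abs(al-a)<3); print(a,np.round(np.median(Q[m,2]),1) if m.any() else '-',end='; ')
E
python3 k.py
```

```text
t: 20.95
tool_pos: [648.0, 39.9, 40.3]
tool_rot: [0.002, 0.34, 0.94, 0.002]
force: [-13.0, 4.1, 44.5]
width: 10.7
grip_force: 70.1
t 20.9 pos [648.   39.9  40.3] yaw 140.2 tiltz [ 0.006  0.002 -1.   ] F [-13.    4.1  44.5] w 10.7 g 70 q [-0.36  0.68  0.33  1.72 -0.3   0.78  0.99]
top [344.1 136.6] 10 [737. -45.  15.] min [729. -48.   9.] max [744. -42.  61.]
top [346.8 139.4] 10 [729. -53.  19.] min [725. -55.  12.] max [734. -47.  46.]
tcp along 470.676030606628 lat 447.11239022556083
518 0.0; 524 14.7; 530 10.1; 536 4.1; 542 2.2; 548 2.2; 554 2.4; 560 2.9; 566 3.7; 572 2.7; 578 2.5; 584 3.2; 590 13.6; 596 18.1; 602 16.7; 608 -;
```

```bash
python3 -m inch '[{"offset":[2,0,0.5],"spin":0},{"offset":[4,0,1],"spin":0},{"offset":[5,0,1.5],"spin":0},{"offset":[5,0,1.5],"spin":0}]'; python3 k.py
```

```text
t: 21.4
tool_pos: [647.6, 40.2, 39.8]
tool_rot: [0.006, 0.341, 0.94, 0.002]
force: [-4.4, -2.0, 41.2]
width: 10.7
grip_force: 69.6
t 21.4 pos [647.6  40.2  39.8] yaw 140.1 tiltz [ 0.013 -0.001 -1.   ] F [-4.4 -2.  41.2] w 10.7 g 70 q [-0.36  0.68  0.34  1.73 -0.3   0.77  0.99]
top [343.9 136.8] 9 [738. -45.  14.] min [734. -48.   9.] max [744. -42.  33.]
top [346.9 139.2] 9 [730. -53.  18.] min [724. -55.  13.] max [734. -47.  46.]
tcp along 470.2596477443571 lat 447.13490798440006
518 -1.1; 524 -0.2; 530 11.0; 536 3.6; 542 2.8; 548 2.5; 554 3.2; 560 2.7; 566 3.2; 572 4.0; 578 2.9; 584 4.9; 590 12.8; 596 16.5; 602 14.5; 608 -;
```

```bash
python3 -m inch '[{"offset":[2,0,1],"spin":0},{"offset":[3,0,2],"spin":0},{"offset":[4,0,3],"spin":0},{"offset":[5,0,3],"spin":0},{"offset":[6,0,3],"spin":0},{"offset":[6,0,3],"spin":0}]'; python3 k.py
```

```text
t: 22.05
tool_pos: [640.8, 44.9, 32.7]
tool_rot: [0.004, 0.341, 0.94, 0.001]
force: [2.4, 0.1, 8.4]
width: 10.7
grip_force: 66.1
t 22.1 pos [640.8  44.9  32.7] yaw 140.2 tiltz [ 0.007 -0.001 -1.   ] F [2.4 0.1 8.4] w 10.7 g 66 q [-0.37  0.69  0.33  1.74 -0.3   0.76  0.98]
top [343.9 136.2] 8 [736. -44.  27.] min [732. -48.  16.] max [744. -41.  37.]
top [346.9 138.6] 13 [727. -53.  27.] min [725. -55.  21.] max [734. -47.  62.]
tcp along 461.9883686278166 lat 446.28746186982914
509 -0.1; 515 -0.1; 521 1.8; 527 3.5; 533 3.3; 539 3.5; 545 5.5; 551 5.1; 557 6.2; 563 6.8; 569 7.0; 575 8.0; 581 10.2; 587 22.3; 593 28.1; 599 25.5;
```

```bash
python3 -m inch '[{"offset":[-4,0,0],"spin":0},{"offset":[-9,0,0],"spin":0},{"offset":[-9,0,0],"spin":0}]'; python3 k.py
```

```text
t: 22.4
tool_pos: [645.4, 41.5, 32.5]
tool_rot: [0.001, 0.34, 0.94, 0.001]
force: [-5.5, 4.8, 14.8]
width: 10.9
grip_force: 67.4
t 22.4 pos [645.4  41.5  32.5] yaw 140.2 tiltz [ 0.002  0.002 -1.   ] F [-5.5  4.8 14.8] w 10.9 g 67 q [-0.36  0.69  0.33  1.73 -0.3   0.77  0.99]
top [342.5 138.1] 10 [731. -40.  24.] min [727. -44.  19.] max [737. -36.  40.]
top [346.  140.3] 14 [725. -50.  23.] min [721. -55.   5.] max [738. -44.  38.]
tcp along 467.6947332685285 lat 446.61941816497114
515 0.3; 521 2.2; 527 2.4; 533 -0.4; 539 1.9; 545 3.8; 551 4.9; 557 6.3; 563 6.5; 569 7.4; 575 8.4; 581 19.4; 587 24.9; 593 21.4; 599 2.3; 605 1.5;
```

```bash
python3 -m inch '[{"offset":[0,0,-1],"spin":0},{"offset":[1,0,-2],"spin":0},{"offset":[3,0,-3],"spin":0},{"offset":[6,0,-3],"spin":0},{"offset":[10,0,-4],"spin":0}]'; python3 k.py
```

```text
t: 22.95
tool_pos: [636.0, 47.5, 34.5]
tool_rot: [0.0, 0.34, 0.94, -0.0]
force: [4.4, 0.7, -4.8]
width: 10.8
grip_force: 64.4
t 22.9 pos [636.   47.5  34.5] yaw 140.2 tiltz [ 0. -0. -1.] F [ 4.4  0.7 -4.8] w 10.8 g 64 q [-0.38  0.68  0.33  1.75 -0.3   0.76  0.98]
top [330.6 154.5] 8 [685.  -4.  16.] min [681.  -9.  15.] max [691.   0.  23.]
top [333.9 156.2] 8 [680. -14.  18.] min [674. -17.  11.] max [686. -11.  22.]
tcp along 455.1137049681464 lat 445.5119526828871
503 0.3; 509 1.8; 515 -1.0; 521 14.2; 527 16.4; 533 15.4; 539 5.2; 545 6.0; 551 6.9; 557 6.9; 563 6.3; 569 8.4; 575 9.0; 581 9.5; 587 6.9; 593 0.9;
```

```bash
python3 -m inch '[{"offset":[4,0,-1],"spin":0},{"offset":[10,0,-1],"spin":0},{"offset":[17,0,-1],"spin":0},{"offset":[25,0,-1],"spin":0},{"offset":[33,0,-2],"spin":0},{"offset":[40,0,-3],"spin":0},{"offset":[45,0,-8],"spin":0},{"offset":[48,0,-18],"spin":0},{"offset":[50,0,-33],"spin":0},{"offset":[50,0,-51],"spin":0},{"offset":[50,0,-70],"spin":0},{"offset":[50,0,-88],"spin":0}]';python3 -m inch '[{"offset":[0,0,-8],"spin":0},{"offset":[0,0,-10],"spin":0},{"offset":[0,0,-10],"spin":0}]'; python3 - <<'E'
from h import *
off((420,90,130,140),(363.6,107.9,130,193))
orange('top',x=(600,780),y=(-110,90))
E
```

```text
t: 24.2
tool_pos: [597.8, 79.4, 125.1]
tool_rot: [0.001, 0.34, 0.94, 0.0]
force: [1.1, -0.2, -1.5]
width: 10.7
grip_force: 64.8
t: 24.5
tool_pos: [597.3, 79.7, 133.0]
tool_rot: [0.0, 0.34, 0.94, 0.0]
force: [-0.4, 0.6, -1.7]
width: 10.6
grip_force: 64.9
t 24.5 pos [597.3  79.7 133. ] yaw 140.2 tiltz [ 0.  0. -1.] F [-0.4  0.6 -1.7] w 10.6 g 65 q [-0.49  0.51  0.39  1.77 -0.24  0.91  0.88]
(420, 90, 130, 140) -> [142.9, -105.4, 2.9] spin 0.004
(363.6, 107.9, 130, 193) -> [197.7, -127.8, 2.9] spin -0.921
top [319.4 159.3] 7 [646.  28. 119.] min [642.  23. 115.] max [649.  31. 120.]
top [322.5 161.5] 10 [640.  19. 117.] min [636.  15. 114.] max [645.  23. 118.]
```

```bash
python3 -m inch '[{"offset":[4,-2,0],"spin":-0.02},{"offset":[13,-8,0],"spin":-0.07},{"offset":[27,-17,0],"spin":-0.15},{"offset":[45,-29,0],"spin":-0.24},{"offset":[66,-43,0],"spin":-0.34},{"offset":[88,-57,0],"spin":-0.44},{"offset":[110,-71,0],"spin":-0.54},{"offset":[132,-85,0],"spin":-0.64},{"offset":[153,-99,0],"spin":-0.73},{"offset":[171,-111,0],"spin":-0.81},{"offset":[184,-119,0],"spin":-0.87},{"offset":[193,-125,0],"spin":-0.91}]';python3 -m inch '[{"offset":[3,0,0],"spin":0},{"offset":[5,0,0],"spin":0},{"offset":[5,0,0],"spin":0}]'; python3 - <<'E'
from h import *
off((363.6,107.9,84,193),(480.5,134.9,84,193))
c=orange('top',x=(420,780),y=(-110,230))
P=cloud(c);v=np.array([np.cos(np.radians(13)),np.sin(np.radians(13))]);n=np.array([-v[1],v[0]]);Q=P.reshape(-1,3)-np.r_[ctrl.state()['tool_pos'][:2],0];s=Q[:,:2]@v;l=Q[:,:2]@n
for a in range(52,140,6):
    m=(abs(l)<14)&(abs(s-a)<3)&(Q[:,2]>65); print(a,np.round(np.median(Q[m,2]),1) if m.any() else '-',end='; ')
E
```

```text
t: 25.75
tool_pos: [367.7, 107.0, 132.6]
tool_rot: [-0.0, -0.11, 0.994, -0.0]
force: [0.8, 0.4, -2.8]
width: 10.8
grip_force: 64.8
t: 26.05
tool_pos: [364.7, 105.9, 132.9]
tool_rot: [0.0, -0.107, 0.994, 0.0]
force: [0.1, -0.5, -0.8]
width: 10.8
grip_force: 64.8
t 26.1 pos [364.7 105.9 132.9] yaw 192.3 tiltz [ 0.001  0.    -1.   ] F [ 0.1 -0.5 -0.8] w 10.8 g 65 q [-0.56  0.17  0.15  2.26 -0.04  0.71  1.41]
(363.6, 107.9, 84, 193) -> [0.7, 2.2, 48.9] spin -0.012
(480.5, 134.9, 84, 193) -> [-119.3, 3.7, 48.9] spin -0.012
top [292.6 153.2] 20 [693. 108.  16.] min [684.  93.  12.] max [697. 114.  24.]
top [273.8 185.7] 40 [596. 161.  17.] min [590. 151.   0.] max [608. 172.  24.]
top [280.6 187.7] 28 [593. 141.  14.] min [576. 137.   2.] max [607. 146.  19.]
top [284.5 191.8] 16 [579. 130.  13.] min [573. 127.  -0.] max [590. 134.  18.]
top [273.2 196. ] 12 [567. 162.  11.] min [562. 157.  -2.] max [572. 170.  18.]
top [270.9 199.8] 14 [556. 168.  14.] min [551. 160.  -1.] max [564. 177.  29.]
top [312.7 242.4] 216 [431.  46.  36.] min [420.   8.  -2.] max [454. 105.  40.]
top [287.8 238. ] 4 [442. 110. 116.] min [439. 110. 113.] max [444. 113. 118.]
top [291.9 238.8] 12 [439. 100. 115.] min [434.  98. 110.] max [444. 103. 117.]
52 -; 58 -; 64 -; 70 -; 76 115.9; 82 103.0; 88 104.3; 94 105.6; 100 105.7; 106 105.8; 112 106.3; 118 107.2; 124 107.3; 130 107.4; 136 -;
```

```bash
python3 -m inch '[{"offset":[0,2,10],"spin":-0.012},{"offset":[0,2,25],"spin":-0.012},{"offset":[0,2,40],"spin":-0.012},{"offset":[0,2,50],"spin":-0.012},{"offset":[0,2,52],"spin":-0.012},{"offset":[0,2,52],"spin":-0.012}]'; python3 -m inch '[{"offset":[-25,0,0],"spin":0},{"offset":[-70,0,0],"spin":0},{"offset":[-118,0,0],"spin":0},{"offset":[-70,0,0],"spin":0},{"offset":[-22,0,0],"spin":0},{"offset":[-10,0,0],"spin":0},{"offset":[-10,0,-30],"spin":0},{"offset":[-10,0,-30],"spin":0}]'; python3 - <<'E'
from h import *
off()
c=orange('top',x=(420,780),y=(-110,260)); ascii(c,180,205,262,295)
P=cloud(c); t=box(P,600,720,90,240,40,130); print('lid',t.min(0),t.max(0))
E
```

```text
t: 26.7
tool_pos: [363.6, 107.8, 80.3]
tool_rot: [-0.001, -0.114, 0.994, -0.0]
force: [0.2, 0.2, -1.5]
width: 10.6
grip_force: 64.8
t: 27.5
tool_pos: [374.8, 110.8, 113.4]
tool_rot: [0.002, -0.114, 0.993, 0.001]
force: [0.9, 1.3, -2.0]
width: 10.9
grip_force: 64.8
t 27.5 pos [374.8 110.8 113.4] yaw 193.1 tiltz [ 0.004  0.002 -1.   ] F [ 0.9  1.3 -2. ] w 10.9 g 65 q [-0.55  0.22  0.15  2.27 -0.05  0.66  1.44]
top [292.8 153.2] 20 [694. 108.  15.] min [683.  93.  11.] max [697. 116.  20.]
top [265.5 184.5] 13 [602. 186.  10.] min [597. 179.  -1.] max [608. 191.  20.]
top [276.5 184.7] 11 [599. 153.  14.] min [593. 151.  -1.] max [611. 156.  21.]
top [280.8 187.2] 33 [593. 140.  13.] min [575. 136.  -1.] max [610. 146.  20.]
top [268.7 187.8] 18 [591. 175.  14.] min [586. 170.  -0.] max [599. 183.  19.]
top [273.5 190. ] 11 [585. 162.  12.] min [580. 156.  -3.] max [590. 168.  19.]
top [284.8 192. ] 16 [578. 129.  13.] min [573. 126.  -2.] max [589. 134.  21.]
top [274.8 194.8] 28 [572. 158.  14.] min [562. 150.  -1.] max [581. 171.  19.]
top [270.3 199.7] 12 [556. 171.  15.] min [550. 
[... 3048 characters left out ...]
###                                           
201                 #######                                           
201                   ####                                            
202                                                                   
202                                                                   
203                                                                   
203                                                                   
204                                                                   
204                                                                   
lid [606.51942679  90.41369833  40.07827529] [719.60361953 215.92959273 106.08116611]
```

All five capsules are in the tin. Now I'll lay the scoop down between tray and tin, around (600,20).

```bash
python3 - <<'E'
from h import *
off((508,20,113,180),(508,20,35,180))
E
```

```text
t 27.6 pos [374.8 110.8 112.4] yaw 193.1 tiltz [ 0.004  0.002 -1.   ] F [-0.5  0.4 -2. ] w 10.8 g 65 q [-0.55  0.22  0.15  2.27 -0.06  0.65  1.44]
(508, 20, 113, 180) -> [-109.2, -118.6, -0.3] spin 0.228
(508, 20, 35, 180) -> [-108.8, -118.7, 77.7] spin 0.228
```

```bash
python3 -m inch '[{"offset":[-25,-28,-5],"spin":0.1},{"offset":[-55,-60,-5],"spin":0.228},{"offset":[-85,-92,-5],"spin":0.228},{"offset":[-109,-118,0],"spin":0.228},{"offset":[-109,-118,30],"spin":0.228},{"offset":[-109,-118,55],"spin":0.228},{"offset":[-109,-118,70],"spin":0.228},{"offset":[-109,-118,75],"spin":0.228},{"offset":[-109,-118,78],"spin":0.228},{"offset":[-109,-118,78],"spin":0.228}]'; python3 -m inch '[{"offset":[0,0,0],"spin":0},{"offset":[0,0,0],"spin":0},{"offset":[0,0,0],"spin":0},{"offset":[0,0,0],"spin":0},{"offset":[0,0,0],"spin":0},{"offset":[0,0,-10],"spin":0},{"offset":[0,0,-40],"spin":0},{"offset":[0,0,-90],"spin":0},{"offset":[0,0,-130],"spin":0},{"offset":[0,0,-150],"spin":0}]' 0.8; python3 - <<'E'
from h import *
off((690,176,190,180),(690,176,90,180))
c=cams.camera('top');P=cloud(c);np.savez('top10.npz',**c)
p=box(P,535,660,-30,80,-5,40); 
for x in range(545,645,8):
    m=(abs(p[:,0]-x)<4)&(abs(p[:,1]-20)<15); print(x,np.round(np.median(p[m,2]),1) if m.any() else '-',end='; ')
print(rect(p[p[:,2]>8]))
t=box(P,600,700,100,230,45,130)
for z in range(50,110,10):
    m=abs(t[:,2]-z)<5
    if m.any(): print('lid z',z,t[m].min(0).round(),t[m].max(0).round(),m.sum())
E
```

```text
t: 28.55
tool_pos: [505.8, 19.7, 33.2]
tool_rot: [-0.0, 0.0, 1.0, 0.0]
force: [-3.8, -0.3, 6.9]
width: 10.8
grip_force: 66.1
t: 29.55
tool_pos: [507.7, 19.7, 187.1]
tool_rot: [0.003, 0.0, 1.0, 0.0]
force: [1.0, 0.2, -0.2]
width: 68.3
grip_force: 0.0
t 29.6 pos [507.7  19.7 187.1] yaw 180.0 tiltz [ 0.005  0.001 -1.   ] F [ 1.   0.2 -0.2] w 68.3 g 0 q [-0.36  0.29  0.28  1.93 -0.1   0.93  1.53]
(690, 176, 190, 180) -> [-182.3, 156.3, -1.8] spin -0.000
(690, 176, 90, 180) -> [-181.8, 156.2, 98.2] spin -0.000
545 -; 553 -; 561 -; 569 -; 577 -; 585 -; 593 -; 601 -; 609 -; 617 -; 625 -; 633 -; 641 -; (array([0., 0.]), array([0., 0.]), 0.0)
lid z 50 [607. 133.  45.] [700. 214.  54.] 66
lid z 60 [609. 131.  55.] [632. 213.  65.] 55
lid z 70 [610. 130.  65.] [635. 214.  75.] 61
lid z 80 [613. 129.  75.] [638. 214.  85.] 53
lid z 90 [614. 128.  85.] [639. 215.  94.] 45
lid z 100 [617. 127.  96.] [643. 216. 104.] 63
```

```bash
python3 - <<'E'
from h import *
P=cloud(dict(np.load('top0.npz'))).reshape(-1,3)
m=(np.hypot(P[:,0]-661,P[:,1]-177)<130)&(P[:,2]>110); print('high pts near',m.sum(), P[m].min(0) if m.any() else '')
m=(np.hypot(P[:,0]-661,P[:,1]-177)<45)&(P[:,2]>20)&(P[:,0]>655); print('low pts behind lid',m.sum())
off((661.4,176.7,190,193))
E
```

```text
high pts near 0 
low pts behind lid 57
t 29.6 pos [508.7  19.9 188.9] yaw 180.0 tiltz [ 0.008  0.002 -1.   ] F [0.8 0.  1. ] w 68.5 g 0 q [-0.37  0.29  0.28  1.93 -0.1   0.93  1.53]
(661.4, 176.7, 190, 193) -> [-152.6, 156.9, 0.3] spin -0.227
```

```bash
python3 -m inch '[{"offset":[-40,40,0],"spin":-0.1},{"offset":[-75,77,0],"spin":-0.227},{"offset":[-110,113,0],"spin":-0.227},{"offset":[-145,149,0],"spin":-0.227},{"offset":[-152,157,0],"spin":-0.227},{"offset":[-152,157,0],"spin":-0.227},{"offset":[-152,157,0],"spin":-0.227},{"offset":[-152,157,0],"spin":-0.227}]' 0; python3 - <<'E'
from h import *
P=cloud(dict(np.load('top0.npz'))).reshape(-1,3)
m=(np.hypot(P[:,0]-661,P[:,1]-177)<45)&(P[:,2]>20)&(P[:,0]>655); print(P[m][::6].round(0).tolist())
off((661.4,176.7,190,193),(646.8,173.3,90,193))
c=cams.camera('top');P=cloud(c)
p=box(P,535,660,-30,80,-5,40)
for x in range(545,645,8):
    m=(abs(p[:,0]-x)<4)&(abs(p[:,1]-20)<15); print(x,np.round(np.median(p[m,2]),1) if m.any() else '-',end='; ')
print(rect(p[p[:,2]>8]))
h=box(P,450,550,0,40,50,75); print('handle',rect(h) if len(h)>5 else len(h), h[:,2].max() if len(h) else '')
E
```

```text
t: 30.4
tool_pos: [657.7, 175.2, 183.1]
tool_rot: [-0.0, -0.113, 0.994, -0.0]
force: [-0.8, -0.3, 0.2]
width: -0.4
grip_force: 0.0
[[706.0, 180.0, 59.0], [704.0, 178.0, 53.0], [701.0, 181.0, 54.0], [699.0, 187.0, 51.0], [701.0, 198.0, 37.0], [698.0, 179.0, 45.0], [695.0, 188.0, 46.0], [695.0, 195.0, 35.0], [693.0, 192.0, 33.0], [690.0, 187.0, 32.0]]
t 30.4 pos [657.7 175.2 183.1] yaw 192.9 tiltz [-0.    -0.001 -1.   ] F [-0.8 -0.3  0.2] w -0.4 g 0 q [-0.47  0.57  0.2   1.49 -0.12  1.1   1.56]
(661.4, 176.7, 190, 193) -> [-3.9, 0.6, -6.9] spin -0.001
(646.8, 173.3, 90, 193) -> [11.0, 0.6, 93.1] spin -0.001
545 -0.6; 553 0.1; 561 0.8; 569 19.6; 577 2.6; 585 1.6; 593 2.6; 601 3.1; 609 2.1; 617 2.1; 625 2.5; 633 2.2; 641 0.2; (array([593.5,  19.3]), array([51.7, 65.4]), 88.73)
handle (array([511.7,  20.2]), array([10.9, 68.2]), 88.98) 69.19580526242112
```

The scoop lies flat at (602,20). Now I close the lid by sweeping the shut fingers from behind it.

```bash
python3 -m inch '[{"offset":[0,0,40],"spin":0},{"offset":[0,0,80],"spin":0},{"offset":[0,0,103],"spin":0},{"offset":[0,0,103],"spin":0}]'; python3 -m inch '[{"offset":[12,0,0],"spin":0},{"offset":[26,0,0],"spin":0},{"offset":[41,0,0],"spin":0},{"offset":[52,0,1],"spin":0},{"offset":[61,0,2],"spin":0},{"offset":[70,0,6],"spin":0},{"offset":[79,0,12],"spin":0},{"offset":[83,0,19],"spin":0},{"offset":[86,0,26],"spin":0},{"offset":[89,0,34],"spin":0},{"offset":[90,0,39],"spin":0},{"offset":[90,0,42],"spin":0}]'; python3 - <<'E'
from h import *
off()
E
```

```text
t: 30.85
tool_pos: [655.3, 175.2, 76.6]
tool_rot: [-0.003, -0.113, 0.994, -0.001]
force: [0.2, 0.4, 0.6]
width: -0.3
grip_force: 0.0
t: 32.05
tool_pos: [570.0, 156.5, 36.8]
tool_rot: [-0.001, -0.113, 0.994, -0.0]
force: [0.2, 0.2, 0.3]
width: 0.2
grip_force: 0.2
t 32.0 pos [570.  156.5  36.8] yaw 193.0 tiltz [-0.001 -0.    -1.   ] F [0.2 0.2 0.3] w 0.2 g 0 q [-0.47  0.61  0.16  1.86 -0.14  0.69  1.57]
```

```bash
python3 -m inch '[{"offset":[8,0,0],"spin":0},{"offset":[10,0,2],"spin":0},{"offset":[10,0,4],"spin":0},{"offset":[10,0,4],"spin":0},{"offset":[10,0,4],"spin":0}]'; python3 -m inch '[{"offset":[0,0,-10],"spin":0},{"offset":[0,0,-50],"spin":0},{"offset":[0,0,-100],"spin":0},{"offset":[60,-30,-150],"spin":0},{"offset":[100,-60,-180],"spin":0},{"offset":[150,-90,-180],"spin":0},{"offset":[180,-120,-180],"spin":0},{"offset":[180,-120,-180],"spin":0},{"offset":[180,-120,-180],"spin":0}]'; python3 - <<'E'
from h import *
off()
c=cams.camera('top');P=cloud(c);np.savez('top11.npz',**c)
q=box(P,535,640,95,225,15,120); v=np.array([np.cos(np.radians(13)),np.sin(np.radians(13))]);n=np.array([-v[1],v[0]]);a=(q[:,:2]-[582.5,158.5])@v;l=(q[:,:2]-[582.5,158.5])@n
m=(abs(l)<40)&(abs(a)<33); A=np.c_[a[m],l[m],np.ones(m.sum())]; f=np.linalg.lstsq(A,q[m,2],rcond=None)[0]; print('lid plane z slope',f,len(a))
for x in range(-40,41,10):
    k=(abs(a-x)<5)&(abs(l)<38); print(x,np.median(q[k,2]).round(1) if k.any() else '-',end='; ')
p=box(P,535,660,-30,80,-5,40); print(rect(p[p[:,2]>8])); print(orange('top',x=(480,780),y=(-130,260)) and '')
E
```

```text
t: 32.55
tool_pos: [560.0, 154.2, 35.1]
tool_rot: [-0.001, -0.113, 0.994, 0.0]
force: [-8.1, -2.0, 18.3]
width: 0.1
grip_force: 8.7
t: 33.45
tool_pos: [409.7, -6.8, 214.7]
tool_rot: [0.0, -0.111, 0.994, 0.0]
force: [1.4, 1.1, 0.1]
width: -0.2
grip_force: 0.0
t 33.5 pos [409.7  -6.8 214.7] yaw 192.7 tiltz [ 0.  0. -1.] F [1.4 1.1 0.1] w -0.2 g 0 q [-0.36  0.09  0.27  2.1  -0.03  0.95  1.72]
lid plane z slope [1.92025969e-02 4.06985169e-03 3.54719216e+01] 803
-40 36.3; -30 35.3; -20 35.6; -10 35.6; 0 35.7; 10 36.1; 20 35.6; 30 35.6; 40 30.8; (array([594. ,  19.2]), array([51.7, 66.5]), 88.73)
top [295.7 152. ] 6 [696.  96.  15.] min [693.  93.  12.] max [697. 102.  22.]
```

The lid is level at 35.6 mm, so it is shut. The scoop lies flat and the arm is clear, so I hand in.

```bash
python3 -c "
from plant import ctrl
print(ctrl.hand_in())"
```

```text
the job is handed in; nothing more can be done
None
```

The job is handed in after about 33 s of robot time: all five capsules are in the tin with its lid shut, and the narrow scoop lies flat between the tray and the tin. One capsule went over the tray's far end while I was scooping and had to be scooped up off the table. The hand-in gave no verdict, and I did not re-measure the wide scoop, valve, carton or compass.

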